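# Re-rack the sample vials in reverse order

### The job

Move the four amber sample vials from the grey rack to the white rack in reverse order: the vial nearest the steel handle of the grey rack goes into the recess farthest from the white rack's handle, the next one into the next recess, and so on. Set each vial down upright in its own recess, without dropping it or tipping it over, and leave the tweezers, the jar and the carton beside the racks where they are.

Things in the scene. Friction and masses are not known exactly. Their poses are not given: they have to be found in the camera images.
- vial_tall: Loose amber glass vial with an aluminium crimp cap, the tallest of the four: body 23 mm in diameter, straight from the bottom to 56 mm, whole height 72 mm, cap 21 mm wide over the top 9 mm. About 35 g. Starts upright in one of the recesses of the grey rack (which one varies). Origin: centre of its underside; z up the vial.
- vial_short: Loose amber glass vial with an aluminium crimp cap, the shortest of the four: body 23 mm in diameter, straight from the bottom to 34 mm, whole height 50 mm, cap 21 mm wide over the top 9 mm. About 25 g. Starts upright in one of the recesses of the grey rack (which one varies). Origin: centre of its underside; z up the vial.
- vial_wide: Loose amber glass vial with an aluminium crimp cap, the widest of the four: body 32 mm in diameter, straight from the bottom to 42 mm, whole height 58 mm, cap 21 mm wide over the top 9 mm. About 45 g. Starts upright in one of the recesses of the grey rack (which one varies). Origin: centre of its underside; z up the vial.
- vial_slim: Loose amber glass vial with an aluminium crimp cap, the slimmest of the four: body 15 mm in diameter, straight from the bottom to 42 mm, whole height 58 mm, cap 14 mm wide over the top 9 mm. About 20 g. Starts upright in one of the recesses of the grey rack (which one varies). Origin: centre of its underside; z up the vial.
- pad_tall: Fixed black rubber pad, 46 x 46 x 3 mm, in the recess of the grey rack where the tall vial stands at the start; it stays there and so marks that vial's first place. Origin: centre of its underside; its top is 9 mm above the bench, 5 mm below the rack's top.
- pad_short: Fixed black rubber pad, 46 x 46 x 3 mm, in the recess of the grey rack where the short vial stands at the start; it stays there and so marks that vial's first place. Origin: centre of its underside; its top is 9 mm above the bench, 5 mm below the rack's top.
- pad_wide: Fixed black rubber pad, 46 x 46 x 3 mm, in the recess of the grey rack where the wide vial stands at the start; it stays there and so marks that vial's first place. Origin: centre of its underside; its top is 9 mm above the bench, 5 mm below the rack's top.
- pad_slim: Fixed black rubber pad, 46 x 46 x 3 mm, in the recess of the grey rack where the slim vial stands at the start; it stays there and so marks that vial's first place. Origin: centre of its underside; its top is 9 mm above the bench, 5 mm below the rack's top.
- rack_grey: The grey rack, in which the four vials stand at the start. Fixed plate 68 x 260 x 14 mm with four square recesses, 50 x 50 mm, centred at x = 0, y = +90, +30, -30, -90 mm of its frame; floor (top of the pads) 9 mm and rim 14 mm above the bench. A steel arch handle with a black grip (44 mm wide, top at 42 mm) stands on its +y end at y = +129 mm. Origin: at bench level under the middle of the row; y along the row to the handle, z up.
- rack_white: The white rack, empty at the start. Fixed plate 68 x 260 x 14 mm with four square recesses, 50 x 50 mm, centred at x = 0, y = +90, +30, -30, -90 mm of its frame; floor 9 mm and rim 14 mm above the bench. A steel arch handle with a black grip (44 mm wide, top at 42 mm) stands on its +y end at y = +129 mm. Origin: at bench level under the middle of the row; y along the row to the handle, z up.
- tweezers: Bystander, not to be disturbed: steel tweezers lying on the bench between the racks, 122 x 14 x 8 mm, origin under the middle, y along them. Beyond them the upright bar handle of the closed instrument door stands out towards the robot: its face at x = 0.685 m, near y = -0.01 m, 150 to 320 mm above the bench
- septa_jar: Bystander, not to be disturbed: small jar with a screw lid, 45 mm wide and 45 mm high, on the left, origin under its centre
- ferrule_box: Bystander, not to be disturbed: small carton, 46 x 62 x 24 mm, on the left, origin under its centre
Not all that is in view belongs to the job. What is shaped like the vial_short but green or turquoise is not meant.

How it is judged:
By the outcome, as a careful person would: the job done as asked, in the order asked, and still so for the second after the job is handed in, with the robot touching nothing.
It also fails if it takes over 128 s, if anything falls off the work surface, if the arm or the gripper's body presses on something with over 40 N, if the wrist force passes 120 N, or if a joint passes its speed limit or range.

### The arm

A 6-joint arm with a two-finger parallel gripper is mounted at the origin on a cart in front of the work surface, level with it; the furniture and walls round the work are solid. World frame = base frame: x ahead of the robot, y to its left, z up, the work surface at z = 0. Lengths are in m, angles in rad, forces in N, time in s.
With the tool pointing down it reaches from about 0.275 to 0.85 m from the base axis. Payload 5.2 kg.
Tool frame: the origin (TCP) lies between the finger pads; the fingertips stand 22 mm ahead of it and the grasp point (between the pads) lies 3 mm ahead of it (nose_length is the distance from the TCP to the fingertips, in m); z points along the fingers, y is the line along which they close (so a half turn about z gives the same grasp; the last joint's range is limited). The gripper opens to 85 mm and grips with 20 to 120 N. Pads are 22 mm wide; open, the fingers measure 114 mm over their backs; the gripper's body (76 mm by 85 mm) begins 54 mm behind the grasp point. The pads swing forward as they close: fully open they stand 13 mm farther back than shut.
Start: joints at [1.112, 0.259, 1.535, -0, 1.348, -0.203], TCP at [0.139, 0.532, 0.253] pointing down, gripper open.
Joint ranges: [-3.14, 3.14], [-0.91, 2.08], [0.19, 2.58], [-1.22, 4.36], [0.22, 2.71], [-3.12, 3.12]. Speed limits (rad/s): [2.57, 2.57, 3.14, 3.14, 3.14, 3.14].

### API

Orientations are given as [roll, pitch, yaw] about the fixed x, y, z axes, in that order (R = Rz(yaw) Ry(pitch) Rx(roll)).
In Python, from cell import state, get_image, hand_in, nose_length gives the robot as it stands. The module is installed in compiled form; this text tells all that it offers.
- The arm moves only by the tool step_arm, never from a script. Its argument "deltas" is a list of rows, each a list of 2 entries, a list of its own where there are three numbers: the shift along the tool's x, y, z in cm, then the turn, a rotation vector about the tool's x, y, z in degrees. A call has 1 to 5 rows; each row is the pose to reach, as a shift and turn from the pose commanded when the call began, along the tool's axes at that moment; what a row does not reach only later rows make up. A row lasts 1/12 s, in which the tool goes at most 41.7 mm and 7.16 degrees, less where a joint would pass 70% of its speed; a pose out of reach is approached as far as the arm can. A call with a gripper value outside its range is refused whole. "claw" is the closure in counts, from 0 (fully open) to 255 (shut), set as the call begins (left out, the last holds). The fingers move at their own pace and stop on an object; the grip force is fixed at half the most. Time passes only in rows, so rows that repeat a pose let the fingers close. It gives the time, the measured TCP pose, the force, the opening and the grip force at its end, in the units of the state.
- state(): the state, without advancing time (a new reading comes with each control period).
- get_image(name): name is "scene" or "top" or "wrist"; returns a dict with "pixels" (400x640x3 uint8, blue, green, red), "range_z" (400x640 float32, m along the optical axis (not along the pixel's ray), 0 where there is no reading), "intrinsics" (3x3 intrinsics, pixels), "view" (4x4, takes a point from world to camera coordinates). Camera axes: x right, y up, looking along -z (the intrinsics and any distortion apply to the point x, -y, -z); pixel columns grow to the right and rows downward; lengths in m; the calibration is good to about 2 mm. A picture is of the moment at which its call begins.
- hand_in(): hands the job in; it is judged then, once.
The state is a dict: "time_s": time; "joint_pos": joint angles; "joint_velocities": joint speeds; "joint_efforts": joint torques, N m; "tool_pos": TCP position; "tcp_rot": TCP orientation; "contact_force": force on the tool from outside, world axes, zero at the start; "moment": the same for the moment, N m; "gripper_width": opening from 0.0 (shut) to 1.0 (fully open); "grasp_force": force on a finger pad.
Only numpy, scipy, OpenCV 4.12 (cv2) and the standard library are available. Lean on these libraries where they do the work, as an engineer would, in place of code of your own. Each camera call takes 0.05 s, during which the arm holds its last target. There are 200 camera calls.

## Working session

There is one attempt and no reset: what is moved stays moved. The work goes in short steps, Python scripts to look and compute and a tool call to move; the robot and the scene stay as the last step left them, time stands still between calls to the robot, and variables do not carry over. Pictures are saved under pics/ and viewed, at most 14 in all, crops included, and the job is handed in when it is done.

Besides the shell and the picture viewer there is one more tool, called by a JSON object that holds its "fn" and its "kwargs". step_arm: Moves the arm, as the interface text tells. Its arguments: {"type":"object","properties":{"deltas":{"type":"array"},"claw":{"type":"number"}},"required":["deltas"]}

```bash
mkdir -p pics; cat > h.py <<'E'
import numpy as np, cv2
from cell import state, get_image, hand_in, nose_length
def snap(n,f=None):
    d=get_image(n)
    if f: cv2.imwrite('pics/'+f,d['pixels'])
    return d
def ray(d,u,v):
    K=np.array(d['intrinsics']);V=np.array(d['view']);R=V[:3,:3];t=V[:3,3]
    r=np.linalg.inv(K)@[u,v,1]; r=np.array([r[0],-r[1],-r[2]])
    return -R.T@t, R.T@r
def onplane(d,u,v,z):
    c,r=ray(d,u,v); return c+r*(z-c[2])/r[2]
def pts(d):
    z=d['range_z'];K=np.array(d['intrinsics']);V=np.array(d['view'])
    v,u=np.mgrid[:400,:640]
    p=np.stack([(u-K[0,2])/K[0,0]*z,-(v-K[1,2])/K[1,1]*z,-z],-1)
    return (p-V[:3,3])@V[:3,:3]
E
python3 - <<'E'
from h import *
print(state(),nose_length)
for n in('scene','top'):
    d=snap(n,n+'0.png');print(d['intrinsics'],d['view'])
E
```

```text
{'time_s': 0.0, 'joint_pos': array([ 1.11222525e+00,  2.59348236e-01,  1.53609534e+00, -4.98197923e-06,
        1.34799459e+00, -2.02809507e-01]), 'joint_velocities': array([-0.00131005,  0.00178648, -0.00012563, -0.0005991 , -0.00025459,
        0.00180516]), 'joint_efforts': array([-3.47355082e-03, -4.46044922e+01, -2.90555835e+01, -7.43437759e-04,
        1.21862255e-02, -2.41619972e-05]), 'tool_pos': array([0.13890197, 0.53166305, 0.25246692]), 'tcp_rot': array([-3.13978399e+00, -3.66969302e-04,  2.88583186e+00]), 'contact_force': array([ 0.17700369, -0.46352846,  0.40141257]), 'moment': array([-0.01391479, -0.00639399, -0.00667328]), 'grasp_force': 0.0, 'gripper_width': 1.0033829717552631} 0.022
[[517.38438935   0.         321.40918084]
 [  0.         517.38438935 186.57565672]
 [  0.           0.           1.        ]] [[ 0.89279606 -0.45036281  0.00940943 -0.49281301]
 [ 0.29377406  0.5979566   0.7457511  -0.25641114]
 [-0.34148499 -0.6630394   0.66615821 -1.13200531]
 [ 0.          0.          0.          1.        ]]
[[464.98084422   0.         319.0924612 ]
 [  0.         464.98084422 196.7482266 ]
 [  0.           0.           1.        ]] [[ 0.00878568 -0.99995836 -0.00246847  0.08379012]
 [ 0.99537941  0.00850935  0.09564211 -0.59472762]
 [-0.09561712 -0.00329734  0.99541273 -1.33446777]
 [ 0.          0.          0.          1.        ]]
```

View pics/top0.png

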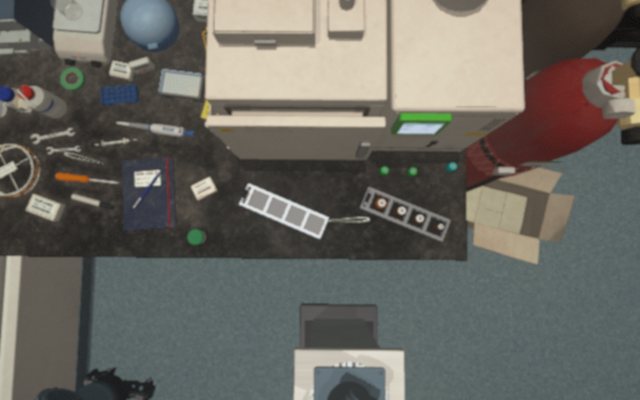

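View pics/scene0.png

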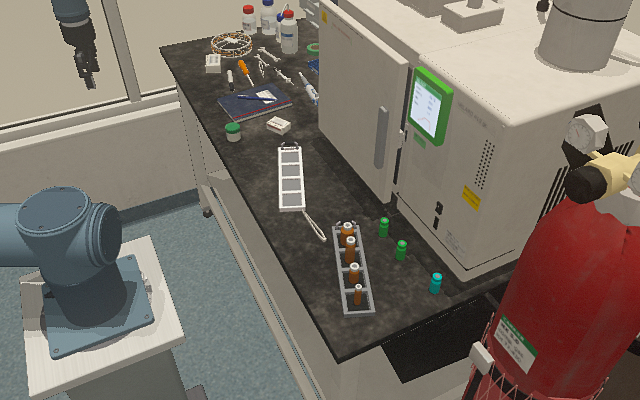

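The top view shows the grey rack with amber vials at pixels about (381,203), (401,211), (420,218) and (440,226), and its handle at the left end (366,193). The white rack runs from (244,195), the handle end, to (322,232). The three green or turquoise vials at (385,170), (413,171) and (452,167) are decoys. The amber vials inside the grey rack are the ones meant, and I'll confirm that in enlarged crops.

```bash
python3 - <<'E'
from h import *
d=snap('top');s=snap('scene')
a=cv2.resize(d['pixels'][155:245,230:470],None,fx=3.3,fy=3.3,interpolation=cv2.INTER_CUBIC)
b=cv2.resize(s['pixels'][205:325,320:450],None,fx=2.3,fy=2.3,interpolation=cv2.INTER_CUBIC)
c=np.zeros((a.shape[0]+b.shape[0],800,3),np.uint8);c[:a.shape[0],:a.shape[1]]=a;c[a.shape[0]:,:b.shape[1]]=b
cv2.imwrite('pics/crop1.png',c)
P=pts(d);px=d['pixels'].astype(int)
# height check
for u,v in[(381,203),(401,211),(420,218),(440,226),(280,185),(348,232)]: print((u,v),P[v,u].round(4))
hsv=cv2.cvtColor(d['pixels'],cv2.COLOR_BGR2HSV)
roi=np.zeros((400,640),bool);roi[175:245,230:460]=1
for nm,x0,x1 in(('white',230,330),('grey',358,455)):
    r=roi.copy();r[:,:x0]=0;r[:,x1:]=0
    m=(r&(abs(P[...,2]-.014)<.0035)&(hsv[...,2]>(150 if nm=='white' else 80))).astype(np.uint8)
    n,l,st,ce=cv2.connectedComponentsWithStats(m);k=1+st[1:,4].argmax()
    v,u=np.nonzero(l==k); q=np.array([onplane(d,uu,vv,.014)[:2] for uu,vv in zip(u,v)]).astype(np.float32)
    print(nm,len(q),cv2.minAreaRect(q*1000),P[v,u,2].mean())
K=cv2.inRange(P,np.array([.3,-.5,.03],P.dtype),np.array([.66,.25,.1],P.dtype))
n,l,st,ce=cv2.connectedComponentsWithStats(K)
for i in range(1,n):
    if st[i,4]>5: print(ce[i].round(1),st[i],P[l==i].mean(0).round(4),np.percentile(P[l==i][:,2],90).round(4))
E
```

```text
(381, 203) [ 0.5741 -0.0877  0.065 ]
(401, 211) [ 0.5506 -0.1414  0.0822]
(420, 218) [ 0.5329 -0.2006  0.0538]
(440, 226) [ 0.5102 -0.255   0.0633]
(280, 185) [ 0.6315  0.2069 -0.0027]
(348, 232) [0.4922 0.0024 0.0022]
white 765 ((553.9733276367188, 191.86395263671875), (260.4868469238281, 67.82890319824219), 67.3842544555664) 0.013870646566302037
grey 693 ((548.2611083984375, -165.6273651123047), (259.91998291015625, 68.50931549072266), 68.15412139892578) 0.013998996477700887
[367.8 197.4] [365 190   7  16  53] [ 0.5921 -0.0525  0.0397] 0.0435
[380.7 203. ] [375 198  12  11 102] [ 0.5747 -0.0877  0.0584] 0.0688
[400.3 210.4] [395 207  11   8  68] [ 0.553  -0.1412  0.0716] 0.083
[419.  217.9] [415 215   9   7  55] [ 0.5331 -0.1974  0.0553] 0.0615
[439.4 226.1] [436 224   8   5  37] [ 0.5102 -0.2545  0.0583] 0.0687
```

View pics/crop1.png

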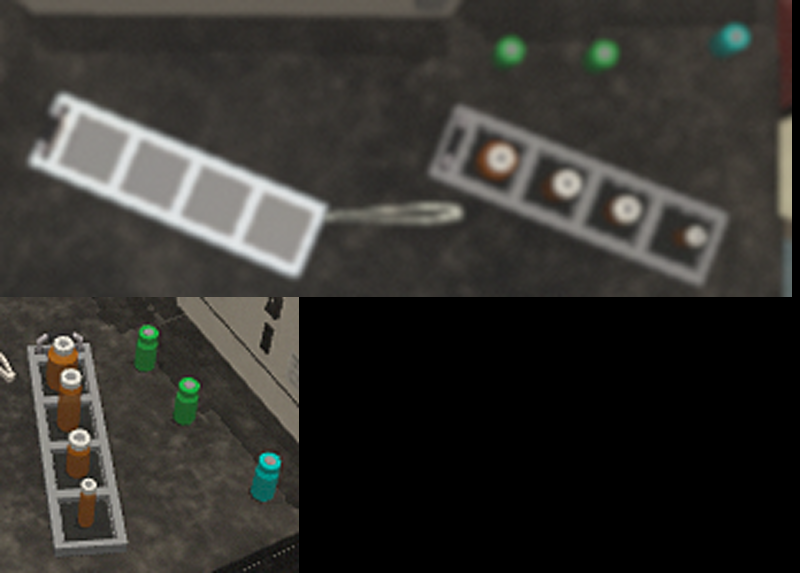

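The enlarged crop confirms the amber vials, in order from the grey handle (with full-image top pixels): wide (381,203), tall (400,210), short (419,218), slim (439,226). So wide goes to white y=-90, tall to -30, short to +30 and slim to +90. The green and turquoise vials outside the rack have the wrong colour. Next I'll locate the caps accurately in two views.

```bash
cat >> h.py <<'E'
from scipy.spatial.transform import Rotation as R
def go(x,y,z,yaw=67.8):
    s=state();R0=R.from_euler('xyz',s['tcp_rot']);R1=R.from_euler('xyz',[180,0,yaw],degrees=True)
    dp=R0.inv().apply(np.array([x,y,z])-s['tool_pos'])*100
    return dp.round(2),(R0.inv()*R1).as_rotvec(degrees=True).round(2)
E
python3 - <<'E'
from h import *
top={'wide':.067,'tall':.081,'short':.059,'slim':.067}
g0=np.array([.54826,-.16563]);ya=np.radians(68.15);gy=np.array([np.cos(ya),np.sin(ya)]);gx=np.array([gy[1],-gy[0]])
wa=np.radians(67.38);w0=np.array([.55397,.19186]);wy=np.array([np.cos(wa),np.sin(wa)])
for c in('top','scene'):
    d=snap(c);P=pts(d);hs=cv2.cvtColor(d['pixels'],cv2.COLOR_BGR2HSV)
    for i,(n,h) in enumerate(top.items()):
        q=P[...,:2]-(g0+gy*(.09-.06*i))
        m=(np.hypot(q[...,0],q[...,1])<.032)&(P[...,2]>h-.0095)&(hs[...,1]<90)
        v,u=np.nonzero(m)
        m2=m&(P[...,2]>h-.003); 
        (cu,cv),r=cv2.minEnclosingCircle(np.stack([u,v],1).astype(np.float32))
        p=onplane(d,u.mean(),v.mean(),h-.003);p2=onplane(d,cu,cv,h-.003)
        q=p[:2]-g0
        print(c,n,m.sum(),p.round(4),p2.round(4),'rack xy',(q@gx).round(4),(q@gy).round(4))
for k in(-.09,-.03,.03,.09):print(k,(w0+wy*k).round(4))
print(go(.5747,-.085,.2))
E
```

```text
top wide 46 [ 0.5768 -0.09    0.064 ] [ 0.5771 -0.0898  0.064 ] rack xy -0.0016 0.0808
top tall 46 [ 0.554 -0.144  0.078] [ 0.5537 -0.1436  0.078 ] rack xy -0.0028 0.0222
top short 41 [ 0.5335 -0.2001  0.056 ] [ 0.5337 -0.2001  0.056 ] rack xy -0.0009 -0.0375
top slim 23 [ 0.5104 -0.257   0.064 ] [ 0.5102 -0.2565  0.064 ] rack xy -0.0011 -0.0989
scene wide 61 [ 0.5752 -0.0887  0.064 ] [ 0.5753 -0.0888  0.064 ] rack xy -0.0036 0.0815
scene tall 68 [ 0.5525 -0.1435  0.078 ] [ 0.5529 -0.1432  0.078 ] rack xy -0.0043 0.0221
scene short 69 [ 0.5323 -0.1986  0.056 ] [ 0.5323 -0.1983  0.056 ] rack xy -0.0025 -0.0366
scene slim 42 [ 0.5092 -0.2559  0.064 ] [ 0.5088 -0.2559  0.064 ] rack xy -0.0026 -0.0983
-0.09 [0.5194 0.1088]
-0.03 [0.5424 0.1642]
0.03 [0.5655 0.2196]
0.09 [0.5886 0.2749]
(array([-57.76, -48.66,   5.33]), array([-3.000e-02,  2.000e-02,  9.754e+01]))
```

{"fn": "step_arm", "kwargs": {"deltas": [[[-14.4, -12.2, 1.0], [0, 0, 0]], [[-14.4, -12.2, 1.0], [0, 0, 0]], [[-14.4, -12.2, 1.0], [0, 0, 0]], [[-14.4, -12.2, 1.0], [0, 0, 0]], [[-14.4, -12.2, 1.0], [0, 0, 0]]], "claw": 0}}

```text
time_s: 0.72
tool_pos: [0.2488, 0.3746, 0.243]
tcp_rot: [-3.14, 0.001, 2.885]
contact_force: [-0.3, 0.3, -0.7]
gripper_width: 1.002
grasp_force: 0.0
```

{"fn": "step_arm", "kwargs": {"deltas": [[[-14.4, -12.2, 1.0], [0, 0, 0]], [[-14.4, -12.2, 1.0], [0, 0, 0]], [[-14.4, -12.2, 1.0], [0, 0, 0]], [[-14.4, -12.2, 1.0], [0, 0, 0]], [[-14.4, -12.2, 1.0], [0, 0, 0]]]}}

```text
time_s: 1.13
tool_pos: [0.3579, 0.2201, 0.2334]
tcp_rot: [-3.141, 0.002, 2.884]
contact_force: [-0.1, 0.8, 0.6]
gripper_width: 0.999
grasp_force: 0.0
```

{"fn": "step_arm", "kwargs": {"deltas": [[[-14.4, -12.2, 0], [0, 0, 0]], [[-14.4, -12.2, 0], [0, 0, 0]], [[-14.4, -12.2, 0], [0, 0, 0]], [[-14.4, -12.2, 0], [0, 0, 0]], [[-14.4, -12.2, 0], [0, 0, 0]]]}}

```text
time_s: 1.55
tool_pos: [0.4669, 0.065, 0.2335]
tcp_rot: [-3.141, 0.002, 2.883]
contact_force: [0.2, 0.1, -0.8]
gripper_width: 1.005
grasp_force: 0.0
```

{"fn": "step_arm", "kwargs": {"deltas": [[[0, 0, 0], [0, 0, 32.5]], [[0, 0, 0], [0, 0, 32.5]], [[0, 0, 0], [0, 0, 32.5]], [[0, 0, 0], [0, 0, 32.5]], [[0, 0, 0], [0, 0, 32.5]]]}}

```text
time_s: 1.97
tool_pos: [0.4645, 0.0685, 0.2332]
tcp_rot: [-3.141, -0.0, 2.312]
contact_force: [-0.5, -0.0, 0.8]
gripper_width: 1.0
grasp_force: 0.0
```

{"fn": "step_arm", "kwargs": {"deltas": [[[0, 0, 0], [0, 0, 32.5]], [[0, 0, 0], [0, 0, 32.5]], [[0, 0, 0], [0, 0, 32.5]], [[0, 0, 0], [0, 0, 32.5]], [[0, 0, 0], [0, 0, 32.5]]]}}

```text
time_s: 2.38
tool_pos: [0.4644, 0.0687, 0.2333]
tcp_rot: [-3.142, -0.0, 1.745]
contact_force: [0.1, 0.3, -0.3]
gripper_width: 0.999
grasp_force: 0.0
```

{"fn": "step_arm", "kwargs": {"deltas": [[[0, 0, 0], [0, 0, 32.5]], [[0, 0, 0], [0, 0, 32.5]], [[0, 0, 0], [0, 0, 32.5]], [[0, 0, 0], [0, 0, 32.5]], [[0, 0, 0], [0, 0, 32.5]]]}}

```text
time_s: 2.8
tool_pos: [0.4644, 0.0687, 0.2333]
tcp_rot: [3.142, -0.0, 1.178]
contact_force: [-0.4, 0.4, -0.3]
gripper_width: 1.001
grasp_force: 0.0
```

```bash
python3 - <<'E'
from h import *
s=state();print(s['time_s'],s['tool_pos'],np.degrees(s['tcp_rot']),s['joint_pos'])
print(go(.576,-.0893,.16))
d=snap('wrist','wr0.png');print(d['view'],d['intrinsics'])
E
```

```text
2.8 [0.46443734 0.06872456 0.23332261] [ 1.79998910e+02 -6.53202918e-04  6.74793073e+01] [-9.13420108e-02  1.28477443e-01  1.74952653e+00  5.48761783e-06
  1.26356712e+00  3.01716567e-01]
(array([-10.32,  16.36,   7.33]), array([ 0.  , -0.  , -0.32]))
[[ 9.23181498e-01 -3.84363956e-01 -5.20072789e-04 -4.00870234e-01]
 [ 3.67045399e-01  8.81985031e-01 -2.95601219e-01 -1.98820243e-01]
 [ 1.14077150e-01  2.72702686e-01  9.55311284e-01 -4.31919670e-01]
 [ 0.00000000e+00  0.00000000e+00  0.00000000e+00  1.00000000e+00]] [[355.38375295   0.         318.19932582]
 [  0.         355.38375295 197.30238559]
 [  0.           0.           1.        ]]
```

View pics/wr0.png

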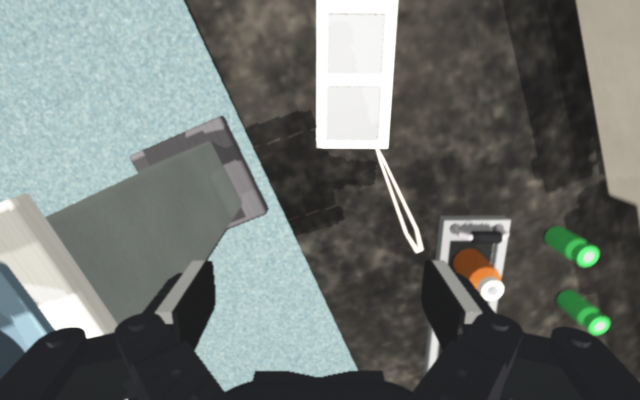

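The wrist view shows the white rack's far end, with outer corners at about (317,148) and (389,148). It also shows the grey handle end, with corners at about (443,218) and (511,220), and the wide vial's cap at (491,289). I'll use these to cross-check the rack poses.

```bash
python3 - <<'E'
from h import *
d=snap('wrist')
g0=np.array([.54826,-.16563]);ya=np.radians(68.15);w0=np.array([.55397,.19186]);wa=np.radians(67.38)
for o,a,L in((w0,wa,[(317,148.5),(389,148.5),(328,141),(380,141)]),(g0,ya,[(443,218),(511,220)])):
    y=np.array([np.cos(a),np.sin(a)]);x=np.array([y[1],-y[0]])
    for uv in L:
        p=onplane(d,*uv,.014)[:2]-o;print(uv,(p@x).round(4),(p@y).round(4))
print(onplane(d,491,289,.067))
E
```

```text
(317, 148.5) -0.0379 -0.1285
(389, 148.5) 0.0312 -0.1286
(328, 141) -0.0274 -0.1213
(380, 141) 0.0222 -0.1214
(443, 218) -0.0401 0.133
(511, 220) 0.0294 0.1298
[ 0.57037619 -0.08509749  0.067     ]
```

{"fn": "step_arm", "kwargs": {"deltas": [[[-10.3, 16.4, 0], [0, 0, 0]], [[-10.3, 16.4, 0], [0, 0, 0]], [[-10.3, 16.4, 0], [0, 0, 0]], [[-10.3, 16.4, 0], [0, 0, 0]], [[-10.3, 16.4, 0], [0, 0, 0]]]}}

```text
time_s: 3.32
tool_pos: [0.5794, -0.0919, 0.2331]
tcp_rot: [3.14, 0.001, 1.186]
contact_force: [0.7, 0.5, 0.3]
gripper_width: 1.0
grasp_force: 0.0
```

{"fn": "step_arm", "kwargs": {"deltas": [[[0, 0, 7.3], [0, 0, 0]], [[0, 0, 7.3], [0, 0, 0]], [[0, 0, 7.3], [0, 0, 0]]]}}

```text
time_s: 3.57
tool_pos: [0.5736, -0.0879, 0.1536]
tcp_rot: [-3.129, 0.0, 1.185]
contact_force: [-1.6, 1.5, -0.8]
gripper_width: 1.003
grasp_force: 0.0
```

```bash
python3 - <<'E'
from h import *
print(go(.576,-.0893,.044))
snap('wrist','wr1.png')
E
```

```text
(array([-0.03,  0.41, 10.96]), array([-0.72,  0.03,  0.11]))
```

View pics/wr1.png

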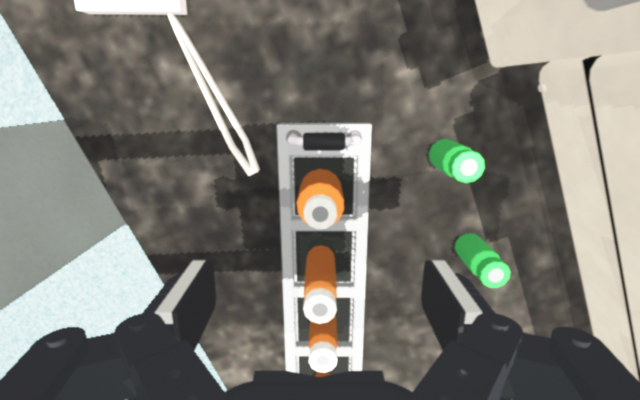

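The wrist view shows the wide vial's cap at (320,212), centred between the fingers. The tall cap is at (320,306) and the short cap at (323,357).

{"fn": "step_arm", "kwargs": {"deltas": [[[0, 0, 0], [0, 0, 0]], [[0, 0, 0], [0, 0, 0]]]}}

```text
time_s: 3.78
tool_pos: [0.5788, -0.0886, 0.1627]
tcp_rot: [3.138, -0.0, 1.185]
contact_force: [0.3, 0.4, 0.3]
gripper_width: 0.999
grasp_force: 0.0
```

```bash
python3 - <<'E'
from h import *
s=state();print(s['tool_pos'],np.degrees(s['tcp_rot']))
d=snap('wrist');P=pts(d);hs=cv2.cvtColor(d['pixels'],cv2.COLOR_BGR2HSV)
for n,h,g in(('wide',.067,(.576,-.0893)),('tall',.081,(.5532,-.1437)),('short',.059,(.5329,-.1993))):
    m=(np.hypot(P[...,0]-g[0],P[...,1]-g[1])<.02)&(P[...,2]>h-.003)&(P[...,2]<h+.006)&(hs[...,1]<90)
    v,u=np.nonzero(m);print(n,m.sum(),P[m].mean(0),onplane(d,u.mean(),v.mean(),h))
print(go(.576,-.0893,.044))
E
```

```text
[ 0.5788006  -0.08863179  0.16268739] [ 1.79788252e+02 -9.11016726e-03  6.79239874e+01]
wide 765 [ 0.57299801 -0.08607547  0.06667325] [ 0.5730599 -0.0859426  0.067    ]
tall 704 [ 0.55101731 -0.14023594  0.08061777] [ 0.55113257 -0.13997476  0.081     ]
short 512 [ 0.53058796 -0.19551479  0.05853905] [ 0.53075253 -0.19512429  0.059     ]
(array([-0.17, -0.3 , 11.9 ]), array([ 0.26, -0.01,  0.12]))
```

{"fn": "step_arm", "kwargs": {"deltas": [[[0, -0.5, 3.0], [0, 0, 0]], [[0, -0.5, 6.0], [0, 0, 0]], [[0, -0.5, 9.0], [0, 0, 0]], [[0, -0.5, 11.0], [0, 0, 0]], [[0, -0.5, 12.0], [0, 0, 0]]]}}

```text
time_s: 4.25
tool_pos: [0.5725, -0.0862, 0.0395]
tcp_rot: [-3.141, 0.0, 1.185]
contact_force: [0.1, -0.3, -0.7]
gripper_width: 0.998
grasp_force: 0.0
```

{"fn": "step_arm", "kwargs": {"deltas": [[[0, 0, 0], [0, 0, 0]], [[0, 0, 0], [0, 0, 0]], [[0, 0, 0], [0, 0, 0]]]}}

```text
time_s: 4.5
tool_pos: [0.5745, -0.0871, 0.0425]
tcp_rot: [3.138, -0.0, 1.184]
contact_force: [-0.1, -0.4, -0.1]
gripper_width: 1.0
grasp_force: 0.0
```

```bash
python3 - <<'E'
from h import *
s=state();print(s['tool_pos'],np.degrees(s['tcp_rot']))
print(go(.5745,-.0875,.043))
E
```

```text
[ 0.5745437  -0.08708802  0.04249301] [ 1.79775249e+02 -8.75674428e-03  6.78646346e+01]
(array([-0.04,  0.01, -0.05]), array([ 0.22, -0.01,  0.06]))
```

{"fn": "step_arm", "kwargs": {"deltas": [[[0, 0, 0], [0, 0, 0]], [[0, 0, 0], [0, 0, 0]], [[0, 0, 0], [0, 0, 0]], [[0, 0, 0], [0, 0, 0]], [[0, 0, 0], [0, 0, 0]]], "claw": 255}}

```text
time_s: 4.92
tool_pos: [0.5733, -0.0868, 0.041]
tcp_rot: [3.141, -0.0, 1.184]
contact_force: [-0.2, 0.1, 1.3]
gripper_width: 0.358
grasp_force: 59.1
```

{"fn": "step_arm", "kwargs": {"deltas": [[[0, 0, 0], [0, 0, 0]], [[0, 0, 0], [0, 0, 0]], [[0, 0, 0], [0, 0, 0]], [[0, 0, 0], [0, 0, 0]], [[0, 0, 0], [0, 0, 0]]]}}

```text
time_s: 5.33
tool_pos: [0.5733, -0.0868, 0.041]
tcp_rot: [3.141, -0.0, 1.184]
contact_force: [0.2, 0.7, 5.2]
gripper_width: 0.355
grasp_force: 59.5
```

```bash
python3 - <<'E'
from h import *
s=state();print(s['tool_pos'],s['gripper_width'],s['grasp_force'])
snap('wrist','wr2.png')
E
```

```text
[ 0.57325372 -0.08678021  0.04097716] 0.3552119285165078 59.51210072322283
```

View pics/wr2.png

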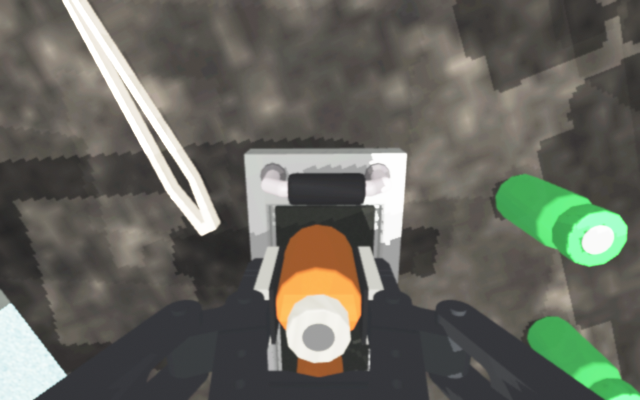

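The vial is gripped: it stands upright between the pads with its cap at (319,335), opening 0.355, force 59 N. Now I'll lift it and carry it across.

{"fn": "step_arm", "kwargs": {"deltas": [[[0, 0, -1.0], [0, 0, 0]], [[0, 0, -3.0], [0, 0, 0]], [[0, 0, -6.0], [0, 0, 0]], [[0, 0, -9.0], [0, 0, 0]], [[0, 0, -11.0], [0, 0, 0]]]}}

```text
time_s: 5.8
tool_pos: [0.5736, -0.0868, 0.1533]
tcp_rot: [3.139, -0.0, 1.184]
contact_force: [0.0, -0.2, -0.5]
gripper_width: 0.358
grasp_force: 59.3
```

{"fn": "step_arm", "kwargs": {"deltas": [[[0.8, -0.6, 0], [0, 0, 0]], [[2.4, -1.9, 0], [0, 0, 0]], [[4.4, -3.4, 0], [0, 0, 0]], [[6.6, -5.2, 0], [0, 0, 0]], [[9.0, -7.0, 0], [0, 0, 0]]]}}

```text
time_s: 6.22
tool_pos: [0.5407, 0.0241, 0.1496]
tcp_rot: [-3.14, 0.0, 1.183]
contact_force: [1.0, 0.4, -0.2]
gripper_width: 0.357
grasp_force: 59.3
```

{"fn": "step_arm", "kwargs": {"deltas": [[[2.2, -1.7, 0], [0, 0, 0]], [[4.2, -3.3, 0], [0, 0, 0]], [[6.0, -4.7, 0], [0, 0, 0]], [[7.0, -5.5, 0], [0, 0, 0]], [[7.2, -5.7, 0], [0, 0, 0]]]}}

```text
time_s: 6.63
tool_pos: [0.5149, 0.1134, 0.1498]
tcp_rot: [-3.14, 0.0, 1.187]
contact_force: [-1.1, 0.4, 0.0]
gripper_width: 0.355
grasp_force: 59.3
```

{"fn": "step_arm", "kwargs": {"deltas": [[[0, 0, 0], [0, 0, 0]], [[0, 0, 0], [0, 0, 0]], [[0, 0, 0], [0, 0, 0]]]}}

```text
time_s: 6.88
tool_pos: [0.5168, 0.1102, 0.1502]
tcp_rot: [3.141, 0.0, 1.183]
contact_force: [0.0, 0.1, -0.6]
gripper_width: 0.354
grasp_force: 59.3
```

```bash
python3 - <<'E'
from h import *
s=state();print(s['tool_pos'],np.degrees(s['tcp_rot']),s['gripper_width'],s['grasp_force'])
print(go(.5169,.1117,.042,67.4))
d=snap('wrist','wr3.png')
snap('scene','sc3.png')
E
```

```text
[0.51684271 0.11021107 0.15022326] [1.79982934e+02 2.11839412e-02 6.77838213e+01] 0.3542953837416612 59.33577950228937
(array([ 0.14, -0.05, 10.82]), array([0.02, 0.02, 0.38]))
```

View pics/wr3.png

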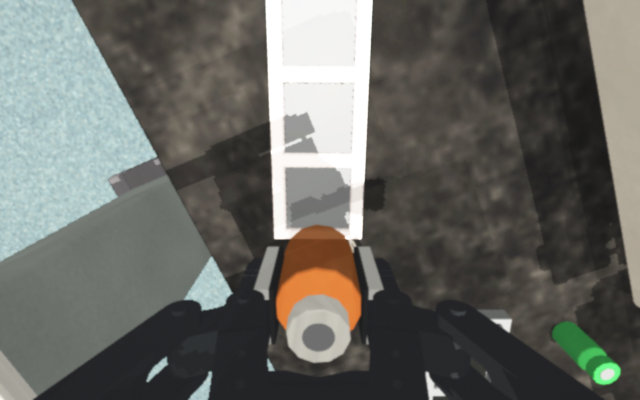

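The vial is held upright with its cap at (318,335). The last white recess is at about (285–352, 168–228), and I'll check that numerically.

```bash
python3 - <<'E'
from h import *
d=snap('wrist')
for a in[(285,168),(351,168),(284,83),(352,82),(285,152),(352,152),(273,238),(362,238)]:print(a,onplane(d,*a,.014).round(4))
V=np.array(d['view']);K=np.array(d['intrinsics'])
for k in(-.09,-.03,.03):
    p=np.array([.5515,.1948,.014]);y=np.array([.3846,.923,0]);x=np.array([.923,-.3846,0])
    for sx in(-.025,.025):
        for sy in(-.025,.025):
            q=V[:3,:3]@(p+y*(k+sy)+x*sx)+V[:3,3];q=K@[q[0],-q[1],-q[2]];print(k,sx,sy,(q[:2]/q[2]).round(1))
E
```

```text
(285, 168) [0.5001 0.1374 0.014 ]
(351, 168) [0.545 0.119 0.014]
(284, 83) [0.5236 0.1922 0.014 ]
(352, 82) [0.5671 0.1751 0.014 ]
(285, 152) [0.5049 0.1483 0.014 ]
(352, 152) [0.5499 0.1298 0.014 ]
(273, 238) [0.4687 0.0898 0.014 ]
(362, 238) [0.5332 0.0633 0.014 ]
-0.09 -0.025 -0.025 [286.8 221.6]
-0.09 -0.025 0.025 [285.4 157.6]
-0.09 0.025 -0.025 [351.5 221.9]
-0.09 0.025 0.025 [353.8 158. ]
-0.03 -0.025 -0.025 [285.  143.9]
-0.03 -0.025 0.025 [283.4  70.5]
-0.03 0.025 -0.025 [354.3 144.3]
-0.03 0.025 0.025 [356.8  70.9]
0.03 -0.025 -0.025 [283.   54.7]
0.03 -0.025 0.025 [281.1 -30.4]
0.03 0.025 -0.025 [357.4  55.1]
0.03 0.025 0.025 [360.4 -30. ]
```

The divider between the last two recesses shows at v 152–168, where my prediction was 144–158. So the plate is not symmetric about the row: the recess origin lies about 8 mm towards -y from the plate's centre, which matches what I saw on the grey rack. The corrected white origin is (0.548, 0.188).

{"fn": "step_arm", "kwargs": {"deltas": [[[-0.6, -0.1, 2.0], [0, 0, 0]], [[-0.6, -0.1, 4.0], [0, 0, 0]], [[-0.6, -0.1, 6.0], [0, 0, 0]], [[-0.6, -0.1, 7.5], [0, 0, 0]], [[-0.6, -0.1, 8.0], [0, 0, 0]]]}}

```text
time_s: 7.45
tool_pos: [0.5118, 0.1054, 0.068]
tcp_rot: [-3.138, 0.002, 1.183]
contact_force: [-0.2, 0.8, 0.5]
gripper_width: 0.358
grasp_force: 59.3
```

{"fn": "step_arm", "kwargs": {"deltas": [[[0, 0, 1.0], [0, 0, 0]], [[0, 0, 1.8], [0, 0, 0]], [[0, 0, 2.3], [0, 0, 0]], [[0, 0, 2.6], [0, 0, 0]], [[0, 0, 2.7], [0, 0, 0]]]}}

```text
time_s: 7.87
tool_pos: [0.5132, 0.1061, 0.0431]
tcp_rot: [-3.141, 0.0, 1.184]
contact_force: [0.6, 0.6, -0.8]
gripper_width: 0.355
grasp_force: 59.3
```

{"fn": "step_arm", "kwargs": {"deltas": [[[0, 0, 0], [0, 0, 0]], [[0, 0, 0], [0, 0, 0]]]}}

```text
time_s: 8.03
tool_pos: [0.5135, 0.1062, 0.0437]
tcp_rot: [3.141, -0.0, 1.184]
contact_force: [-0.4, -1.0, -0.4]
gripper_width: 0.354
grasp_force: 59.3
```

```bash
python3 - <<'E'
from h import *
s=state();print(s['tool_pos'],np.degrees(s['tcp_rot']),s['gripper_width'],s['grasp_force'],s['contact_force'])
d=snap('wrist','wr4.png')
print(go(.5134,.1052,.041))
E
```

```text
[0.51354446 0.10615599 0.04374379] [ 1.79954184e+02 -1.71349628e-02  6.78494340e+01] 0.3536047478784881 59.33363138639834 [-0.39137736 -1.04969037 -0.38417731]
(array([-0.1 ,  0.02,  0.28]), array([ 0.05, -0.02,  0.05]))
```

View pics/wr4.png

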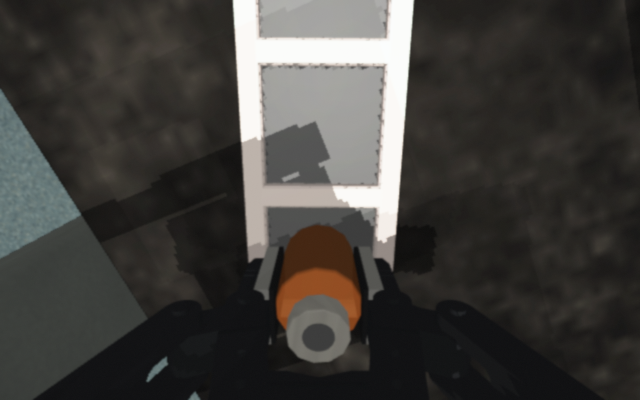

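The vial stands over the last recess, with the recess's inner edge at v≈206 and the vial base just past it. Lowering until it seats.

{"fn": "step_arm", "kwargs": {"deltas": [[[0, 0, 0.1], [0, 0, 0]], [[0, 0, 0.2], [0, 0, 0]], [[0, 0, 0.25], [0, 0, 0]], [[0, 0, 0.25], [0, 0, 0]], [[0, 0, 0.25], [0, 0, 0]]]}}

```text
time_s: 8.5
tool_pos: [0.5133, 0.1061, 0.041]
tcp_rot: [3.141, -0.0, 1.184]
contact_force: [-0.3, 1.1, 2.2]
gripper_width: 0.355
grasp_force: 59.5
```

{"fn": "step_arm", "kwargs": {"deltas": [[[0, 0, 0], [0, 0, 0]], [[0, 0, 0], [0, 0, 0]], [[0, 0, 0], [0, 0, 0]]], "claw": 130}}

```text
time_s: 8.75
tool_pos: [0.5132, 0.1061, 0.0407]
tcp_rot: [-3.142, 0.0, 1.184]
contact_force: [0.3, 0.6, 0.2]
gripper_width: 0.49
grasp_force: 0.0
```

{"fn": "step_arm", "kwargs": {"deltas": [[[0, 0, 0], [0, 0, 0]], [[0, 0, 0], [0, 0, 0]], [[0, 0, 0], [0, 0, 0]], [[0, 0, 0], [0, 0, 0]], [[0, 0, 0], [0, 0, 0]]], "claw": 0}}

```text
time_s: 9.17
tool_pos: [0.5132, 0.1061, 0.0408]
tcp_rot: [-3.142, 0.0, 1.184]
contact_force: [-0.0, -0.0, -1.1]
gripper_width: 0.999
grasp_force: 0.0
```

{"fn": "step_arm", "kwargs": {"deltas": [[[0, 0, -1.0], [0, 0, 0]], [[0, 0, -3.0], [0, 0, 0]], [[0, 0, -6.0], [0, 0, 0]], [[0, 0, -9.0], [0, 0, 0]], [[0, 0, -11.0], [0, 0, 0]]]}}

```text
time_s: 9.58
tool_pos: [0.514, 0.1061, 0.1542]
tcp_rot: [3.139, -0.001, 1.184]
contact_force: [0.4, -0.7, -0.7]
gripper_width: 1.0
grasp_force: 0.0
```

{"fn": "step_arm", "kwargs": {"deltas": [[[-0.8, 0.5, 0], [0, 0, 0]], [[-2.8, 1.7, 0], [0, 0, 0]], [[-5.4, 3.2, 0], [0, 0, 0]], [[-8.0, 4.8, 0], [0, 0, 0]], [[-10.7, 6.4, 0], [0, 0, 0]]]}}

```text
time_s: 10.0
tool_pos: [0.5319, -0.0182, 0.151]
tcp_rot: [3.142, 0.0, 1.185]
contact_force: [0.4, -0.8, 1.0]
gripper_width: 1.001
grasp_force: 0.0
```

{"fn": "step_arm", "kwargs": {"deltas": [[[-2.7, 1.6, 0], [0, 0, 0]], [[-5.4, 3.2, 0], [0, 0, 0]], [[-8.0, 4.8, 0], [0, 0, 0]], [[-10.0, 6.0, 0], [0, 0, 0]], [[-10.7, 6.4, 0], [0, 0, 0]]]}}

```text
time_s: 10.42
tool_pos: [0.5513, -0.1442, 0.1508]
tcp_rot: [3.141, 0.001, 1.181]
contact_force: [0.2, -0.0, 0.2]
gripper_width: 1.001
grasp_force: 0.0
```

{"fn": "step_arm", "kwargs": {"deltas": [[[0, 0, 0], [0, 0, 0]], [[0, 0, 0], [0, 0, 0]], [[0, 0, 0], [0, 0, 0]]]}}

```text
time_s: 10.67
tool_pos: [0.5505, -0.139, 0.1506]
tcp_rot: [-3.14, -0.001, 1.185]
contact_force: [0.3, 0.1, 0.2]
gripper_width: 0.998
grasp_force: 0.0
```

```bash
cat >> h.py <<'E'
def cap(d,h,g):
    P=pts(d);hs=cv2.cvtColor(d['pixels'],cv2.COLOR_BGR2HSV)
    m=(np.hypot(P[...,0]-g[0],P[...,1]-g[1])<.025)&(P[...,2]>h-.004)&(P[...,2]<h+.006)&(hs[...,1]<90)
    v,u=np.nonzero(m);return m.sum(),onplane(d,u.mean(),v.mean(),h).round(4),(u.mean().round(),v.mean().round())
E
python3 - <<'E'
from h import *
s=state();print(s['tool_pos'],np.degrees(s['tcp_rot']),s['gripper_width'])
t=snap('top','top5.png');print('wide now',cap(t,.067,(.5169,.1027)))
d=snap('wrist','wr5.png');
print('tall',cap(d,.081,(.5511,-.14)),'short',cap(d,.059,(.5308,-.1953)),'slim',cap(d,.067,(.5074,-.2529)))
print(go(.5511,-.140,.05))
E
```

```text
[ 0.5504829  -0.1389764   0.15060249] [-1.79929905e+02 -3.22546735e-02  6.78846464e+01] 0.9984029171068024
wide now (np.int64(38), array([0.5153, 0.1036, 0.067 ]), (np.float64(314.0), np.float64(223.0)))
tall (np.int64(966), array([ 0.551 , -0.1402,  0.081 ]), (np.float64(322.0), np.float64(227.0))) short (np.int64(675), array([ 0.5308, -0.1952,  0.059 ]), (np.float64(325.0), np.float64(295.0))) slim (np.int64(134), array([ 0.5087, -0.2479,  0.067 ]), (np.float64(324.0), np.float64(372.0)))
(array([-0.1 ,  0.09, 10.08]), array([-0.04, -0.02,  0.14]))
```

View pics/top5.png

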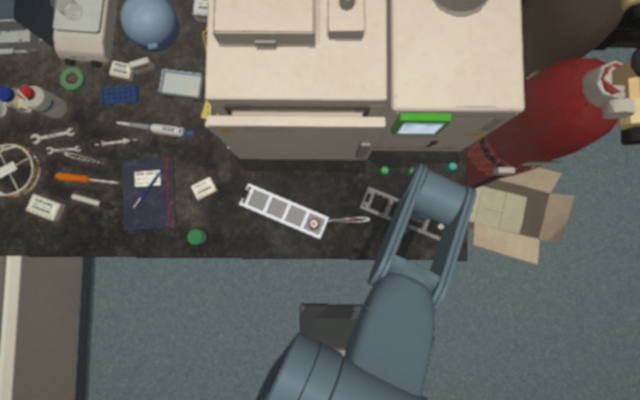

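The wide vial stands upright in the last white recess, with its cap at (314,223). The tall vial's cap is at (0.551,-0.140), right under the tool.

{"fn": "step_arm", "kwargs": {"deltas": [[[-0.1, 0.1, 2.5], [0, 0, 0]], [[-0.1, 0.1, 5.0], [0, 0, 0]], [[-0.1, 0.1, 7.5], [0, 0, 0]], [[-0.1, 0.1, 9.3], [0, 0, 0]], [[-0.1, 0.1, 10.0], [0, 0, 0]]]}}

```text
time_s: 11.18
tool_pos: [0.5498, -0.1396, 0.0482]
tcp_rot: [-3.137, -0.0, 1.186]
contact_force: [-1.1, 0.3, -0.1]
gripper_width: 0.998
grasp_force: 0.0
```

{"fn": "step_arm", "kwargs": {"deltas": [[[0, 0, 0], [0, 0, 0]], [[0, 0, 0], [0, 0, 0]], [[0, 0, 0], [0, 0, 0]]]}}

```text
time_s: 11.43
tool_pos: [0.5526, -0.1417, 0.0522]
tcp_rot: [3.139, 0.0, 1.185]
contact_force: [0.5, -0.1, -1.1]
gripper_width: 0.999
grasp_force: 0.0
```

{"fn": "step_arm", "kwargs": {"deltas": [[[0, 0, 0], [0, 0, 0]], [[0, 0, 0], [0, 0, 0]], [[0, 0, 0], [0, 0, 0]], [[0, 0, 0], [0, 0, 0]], [[0, 0, 0], [0, 0, 0]]], "claw": 255}}

```text
time_s: 11.85
tool_pos: [0.5517, -0.1418, 0.0511]
tcp_rot: [3.141, 0.0, 1.184]
contact_force: [0.6, -0.1, 0.5]
gripper_width: 0.299
grasp_force: 0.0
```

{"fn": "step_arm", "kwargs": {"deltas": [[[0, 0, 0], [0, 0, 0]], [[0, 0, 0], [0, 0, 0]], [[0, 0, 0], [0, 0, 0]], [[0, 0, 0], [0, 0, 0]]]}}

```text
time_s: 12.18
tool_pos: [0.5519, -0.1419, 0.0513]
tcp_rot: [3.141, 0.0, 1.184]
contact_force: [-1.4, -0.1, 5.7]
gripper_width: 0.252
grasp_force: 58.9
```

```bash
python3 - <<'E'
from h import *
s=state();print(s['tool_pos'],np.degrees(s['tcp_rot']),s['gripper_width'],s['grasp_force'])
print(cap(snap('wrist'),.081,(.5511,-.14)))
print(go(.5365,.1606,.15))
E
```

```text
[ 0.55188272 -0.14186247  0.05127603] [1.79949041e+02 7.87526651e-03 6.78463310e+01] 0.2515840396546603 58.87984630317078
(np.int64(4846), array([ 0.5524, -0.1367,  0.081 ]), (np.float64(318.0), np.float64(332.0)))
(array([ 27.43, -12.82,  -9.89]), array([0.04, 0.01, 0.04]))
```

{"fn": "step_arm", "kwargs": {"deltas": [[[0, 0, -1.0], [0, 0, 0]], [[0, 0, -3.0], [0, 0, 0]], [[0, 0, -6.0], [0, 0, 0]], [[0, 0, -9.0], [0, 0, 0]], [[0, 0, -11.0], [0, 0, 0]]]}}

```text
time_s: 12.65
tool_pos: [0.5521, -0.1418, 0.1637]
tcp_rot: [3.139, 0.0, 1.184]
contact_force: [0.9, -0.5, 0.3]
gripper_width: 0.253
grasp_force: 58.7
```

{"fn": "step_arm", "kwargs": {"deltas": [[[0.6, -0.3, 0], [0, 0, 0]], [[2.0, -0.9, 0], [0, 0, 0]], [[4.0, -1.9, 0], [0, 0, 0]], [[6.2, -2.9, 0], [0, 0, 0]], [[8.4, -3.9, 0], [0, 0, 0]]]}}

```text
time_s: 13.07
tool_pos: [0.5454, -0.0469, 0.1589]
tcp_rot: [-3.137, -0.0, 1.183]
contact_force: [0.7, -0.2, -1.0]
gripper_width: 0.252
grasp_force: 58.7
```

{"fn": "step_arm", "kwargs": {"deltas": [[[2.2, -1.0, 0], [0, 0, 0]], [[4.4, -2.0, 0], [0, 0, 0]], [[6.6, -3.1, 0], [0, 0, 0]], [[8.8, -4.1, 0], [0, 0, 0]], [[11.0, -5.1, 0], [0, 0, 0]]]}}

```text
time_s: 13.48
tool_pos: [0.5392, 0.0744, 0.1589]
tcp_rot: [-3.137, 0.001, 1.185]
contact_force: [0.6, 0.3, -0.7]
gripper_width: 0.251
grasp_force: 58.7
```

{"fn": "step_arm", "kwargs": {"deltas": [[[2.2, -1.0, 0], [0, 0, 0]], [[4.4, -2.1, 0], [0, 0, 0]], [[6.4, -3.0, 0], [0, 0, 0]], [[7.6, -3.6, 0], [0, 0, 0]], [[8.0, -3.8, 0], [0, 0, 0]]]}}

```text
time_s: 13.9
tool_pos: [0.5345, 0.163, 0.1593]
tcp_rot: [-3.138, 0.001, 1.187]
contact_force: [1.0, -1.3, -0.4]
gripper_width: 0.246
grasp_force: 58.7
```

{"fn": "step_arm", "kwargs": {"deltas": [[[0, 0, 0], [0, 0, 0]], [[0, 0, 0], [0, 0, 0]], [[0, 0, 0], [0, 0, 0]], [[0, 0, 0], [0, 0, 0]]]}}

```text
time_s: 14.23
tool_pos: [0.5365, 0.1593, 0.1607]
tcp_rot: [-3.142, 0.0, 1.183]
contact_force: [0.0, -0.0, 0.1]
gripper_width: 0.251
grasp_force: 58.7
```

```bash
python3 - <<'E'
from h import *
s=state();print(s['tool_pos'],np.degrees(s['tcp_rot']),s['gripper_width'],s['grasp_force'])
print(go(.5365,.1606,.0535))
d=snap('wrist','wr6.png')
V=np.array(d['view']);K=np.array(d['intrinsics'])
for k in(-.03,.03):
    p=np.array([.548,.1883,.014]);y=np.array([.3846,.923,0]);x=np.array([.923,-.3846,0])
    for sx in(-.025,.025):
        for sy in(-.025,.025):
            q=V[:3,:3]@(p+y*(k+sy)+x*sx)+V[:3,3];q=K@[q[0],-q[1],-q[2]];print(k,sx,sy,(q[:2]/q[2]).round(1))
E
```

```text
[0.53650691 0.15926955 0.16071213] [-1.79996983e+02  2.07780488e-02  6.77596125e+01] 0.25051429208688825 58.66004497453105
(array([ 0.13, -0.05, 10.72]), array([-0.  ,  0.02, -0.04]))
-0.03 -0.025 -0.025 [287.9 217.1]
-0.03 -0.025 0.025 [286.6 155.3]
-0.03 0.025 -0.025 [350.4 217.5]
-0.03 0.025 0.025 [352.5 155.6]
0.03 -0.025 -0.025 [286.3 142.1]
0.03 -0.025 0.025 [284.8  71.5]
0.03 0.025 -0.025 [352.9 142.5]
0.03 0.025 0.025 [355.3  71.9]
```

View pics/wr6.png

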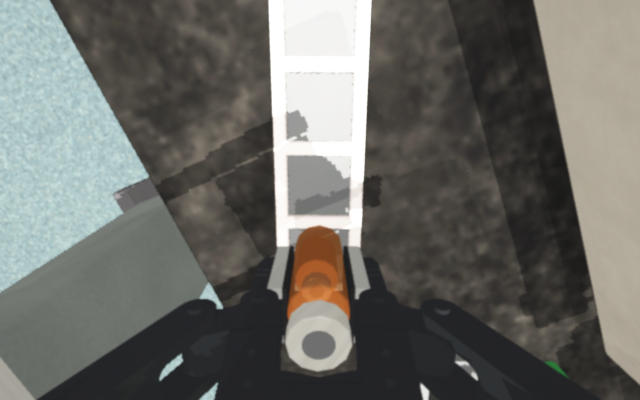

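The tall vial is held upright with its cap at (318,345). The divider at v 142–155 matches the corrected rack model. Lowering, then releasing.

{"fn": "step_arm", "kwargs": {"deltas": [[[0.1, 0, 2.0], [0, 0, 0]], [[0.1, 0, 4.0], [0, 0, 0]], [[0.1, 0, 6.0], [0, 0, 0]], [[0.1, 0, 7.5], [0, 0, 0]], [[0.1, 0, 8.0], [0, 0, 0]]]}}

```text
time_s: 14.7
tool_pos: [0.5354, 0.1603, 0.0785]
tcp_rot: [-3.138, 0.002, 1.183]
contact_force: [-1.7, 0.2, -0.9]
gripper_width: 0.256
grasp_force: 58.6
```

{"fn": "step_arm", "kwargs": {"deltas": [[[0, 0, 1.0], [0, 0, 0]], [[0, 0, 1.8], [0, 0, 0]], [[0, 0, 2.3], [0, 0, 0]], [[0, 0, 2.6], [0, 0, 0]], [[0, 0, 2.7], [0, 0, 0]]]}}

```text
time_s: 15.12
tool_pos: [0.5368, 0.1613, 0.0536]
tcp_rot: [-3.142, 0.0, 1.184]
contact_force: [0.2, 0.4, 0.0]
gripper_width: 0.254
grasp_force: 58.6
```

{"fn": "step_arm", "kwargs": {"deltas": [[[0, 0, 0], [0, 0, 0]], [[0, 0, 0.1], [0, 0, 0]], [[0, 0, 0.2], [0, 0, 0]], [[0, 0, 0.2], [0, 0, 0]], [[0, 0, 0.2], [0, 0, 0]]]}}

```text
time_s: 15.53
tool_pos: [0.5368, 0.1614, 0.052]
tcp_rot: [3.141, -0.0, 1.184]
contact_force: [0.6, 0.6, -0.1]
gripper_width: 0.254
grasp_force: 58.6
```

```bash
python3 - <<'E'
from h import *
s=state();print(s['tool_pos'],s['gripper_width'],s['contact_force'])
print(go(.5365,.1606,.0513)); print(go(.5308,-.1953,.16))
E
```

```text
[0.53679948 0.1613734  0.05200478] 0.2543700438117252 [ 0.5535654   0.64940593 -0.08055768]
(array([-0.08,  0.  ,  0.07]), array([ 0.02, -0.01,  0.05]))
(array([-33.26,  12.89, -10.8 ]), array([ 0.02, -0.01,  0.05]))
```

{"fn": "step_arm", "kwargs": {"deltas": [[[0, 0, 0.05], [0, 0, 0]], [[0, 0, 0.1], [0, 0, 0]], [[0, 0, 0.1], [0, 0, 0]], [[0, 0, 0.1], [0, 0, 0]]]}}

```text
time_s: 15.87
tool_pos: [0.5369, 0.1614, 0.0512]
tcp_rot: [3.141, -0.0, 1.184]
contact_force: [-1.1, 0.6, 4.1]
gripper_width: 0.254
grasp_force: 59.2
```

{"fn": "step_arm", "kwargs": {"deltas": [[[0, 0, 0], [0, 0, 0]], [[0, 0, 0], [0, 0, 0]], [[0, 0, 0], [0, 0, 0]]], "claw": 160}}

```text
time_s: 16.12
tool_pos: [0.5366, 0.1613, 0.0506]
tcp_rot: [-3.141, 0.0, 1.184]
contact_force: [-0.4, 0.1, 0.3]
gripper_width: 0.379
grasp_force: 0.0
```

{"fn": "step_arm", "kwargs": {"deltas": [[[0, 0, 0], [0, 0, 0]], [[0, 0, 0], [0, 0, 0]], [[0, 0, 0], [0, 0, 0]], [[0, 0, 0], [0, 0, 0]], [[0, 0, 0], [0, 0, 0]]], "claw": 0}}

```text
time_s: 16.53
tool_pos: [0.5368, 0.1613, 0.0508]
tcp_rot: [3.142, 0.0, 1.184]
contact_force: [-0.0, 0.8, 0.4]
gripper_width: 1.001
grasp_force: 0.0
```

{"fn": "step_arm", "kwargs": {"deltas": [[[0, 0, -1.0], [0, 0, 0]], [[0, 0, -3.0], [0, 0, 0]], [[0, 0, -6.0], [0, 0, 0]], [[0, 0, -9.0], [0, 0, 0]], [[0, 0, -11.0], [0, 0, 0]]]}}

```text
time_s: 16.95
tool_pos: [0.5377, 0.1614, 0.1644]
tcp_rot: [3.139, -0.002, 1.184]
contact_force: [0.6, 0.3, 0.0]
gripper_width: 1.004
grasp_force: 0.0
```

{"fn": "step_arm", "kwargs": {"deltas": [[[-0.8, 0.3, 0], [0, 0, 0]], [[-2.8, 1.1, 0], [0, 0, 0]], [[-5.4, 2.1, 0], [0, 0, 0]], [[-8.0, 3.1, 0], [0, 0, 0]], [[-10.8, 4.2, 0], [0, 0, 0]]]}}

```text
time_s: 17.37
tool_pos: [0.5343, 0.0446, 0.1609]
tcp_rot: [-3.141, 0.0, 1.185]
contact_force: [1.1, 0.1, 0.4]
gripper_width: 0.998
grasp_force: 0.0
```

{"fn": "step_arm", "kwargs": {"deltas": [[[-2.6, 1.0, 0], [0, 0, 0]], [[-5.2, 2.0, 0], [0, 0, 0]], [[-7.8, 3.0, 0], [0, 0, 0]], [[-10.4, 4.0, 0], [0, 0, 0]], [[-12.8, 5.0, 0], [0, 0, 0]]]}}

```text
time_s: 17.78
tool_pos: [0.5322, -0.0937, 0.1608]
tcp_rot: [-3.141, 0.0, 1.184]
contact_force: [0.2, -0.2, -0.6]
gripper_width: 1.002
grasp_force: 0.0
```

{"fn": "step_arm", "kwargs": {"deltas": [[[-2.6, 1.0, 0], [0, 0, 0]], [[-5.2, 2.0, 0], [0, 0, 0]], [[-7.6, 2.9, 0], [0, 0, 0]], [[-9.0, 3.5, 0], [0, 0, 0]], [[-9.7, 3.7, 0], [0, 0, 0]]]}}

```text
time_s: 18.2
tool_pos: [0.5304, -0.198, 0.1607]
tcp_rot: [3.141, 0.0, 1.182]
contact_force: [-0.0, -0.7, 0.4]
gripper_width: 1.002
grasp_force: 0.0
```

{"fn": "step_arm", "kwargs": {"deltas": [[[0, 0, 0], [0, 0, 0]], [[0, 0, 0], [0, 0, 0]], [[0, 0, 0], [0, 0, 0]], [[0, 0, 0], [0, 0, 0]]]}}

```text
time_s: 18.53
tool_pos: [0.5307, -0.1943, 0.1608]
tcp_rot: [-3.141, -0.0, 1.186]
contact_force: [0.9, 0.9, 0.0]
gripper_width: 1.001
grasp_force: 0.0
```

```bash
python3 - <<'E'
from h import *
s=state();print(s['tool_pos'],np.degrees(s['tcp_rot']),s['gripper_width'])
t=snap('top');print('wide now',cap(t,.067,(.5169,.1027)),'tall',cap(t,.081,(.539,.158)))
d=snap('wrist')
print('short',cap(d,.059,(.5308,-.1953)),'slim',cap(d,.067,(.5074,-.2529)))
print(go(.5308,-.1953,.042))
E
```

```text
[ 0.53065051 -0.19428637  0.16082981] [-1.79979017e+02 -2.18470419e-02  6.79324252e+01] 1.0010217805648982
wide now (np.int64(36), array([0.5154, 0.1027, 0.067 ]), (np.float64(314.0), np.float64(223.0))) tall (np.int64(38), array([0.5392, 0.1584, 0.081 ]), (np.float64(294.0), np.float64(214.0)))
short (np.int64(738), array([ 0.5306, -0.1959,  0.059 ]), (np.float64(321.0), np.float64(209.0))) slim (np.int64(307), array([ 0.5076, -0.2525,  0.067 ]), (np.float64(321.0), np.float64(297.0)))
(array([-0.07,  0.04, 11.89]), array([-0.01, -0.01,  0.13]))
```

{"fn": "step_arm", "kwargs": {"deltas": [[[-0.1, 0, 2.5], [0, 0, 0]], [[-0.1, 0, 5.5], [0, 0, 0]], [[-0.1, 0, 8.5], [0, 0, 0]], [[-0.1, 0, 10.4], [0, 0, 0]], [[-0.1, 0, 11.0], [0, 0, 0]]]}}

```text
time_s: 19.05
tool_pos: [0.5283, -0.1948, 0.0475]
tcp_rot: [-3.136, -0.001, 1.185]
contact_force: [0.7, 0.1, 0.2]
gripper_width: 0.997
grasp_force: 0.0
```

{"fn": "step_arm", "kwargs": {"deltas": [[[0, 0, 0.4], [0, 0, 0]], [[0, 0, 0.7], [0, 0, 0]], [[0, 0, 0.8], [0, 0, 0]], [[0, 0, 0.8], [0, 0, 0]], [[0, 0, 0.8], [0, 0, 0]]]}}

```text
time_s: 19.47
tool_pos: [0.531, -0.1971, 0.044]
tcp_rot: [3.139, 0.0, 1.184]
contact_force: [-0.8, -0.3, 0.9]
gripper_width: 1.003
grasp_force: 0.0
```

{"fn": "step_arm", "kwargs": {"deltas": [[[0, 0, 0], [0, 0, 0]], [[0, 0, 0], [0, 0, 0]], [[0, 0, 0], [0, 0, 0]], [[0, 0, 0], [0, 0, 0]], [[0, 0, 0], [0, 0, 0]]], "claw": 255}}

```text
time_s: 19.88
tool_pos: [0.5302, -0.1967, 0.0429]
tcp_rot: [3.142, 0.0, 1.184]
contact_force: [-0.6, 0.4, -0.5]
gripper_width: 0.296
grasp_force: 0.0
```

{"fn": "step_arm", "kwargs": {"deltas": [[[0, 0, 0], [0, 0, 0]], [[0, 0, 0], [0, 0, 0]], [[0, 0, 0], [0, 0, 0]], [[0, 0, 0], [0, 0, 0]], [[0, 0, 0], [0, 0, 0]]]}}

```text
time_s: 20.3
tool_pos: [0.5304, -0.1968, 0.0432]
tcp_rot: [3.141, 0.0, 1.184]
contact_force: [-1.4, -0.5, 5.4]
gripper_width: 0.244
grasp_force: 58.9
```

```bash
python3 - <<'E'
from h import *
s=state();print(s['tool_pos'],np.degrees(s['tcp_rot']),s['gripper_width'],s['grasp_force'],s['contact_force'])
print(go(.5595,.2160,.15))
E
```

```text
[ 0.53040592 -0.19679007  0.04315584] [1.79971454e+02 6.34536185e-03 6.78445603e+01] 0.24356090268878994 58.87114712968469 [-1.38722096 -0.49666429  5.37695405]
(array([ 39.33, -12.87, -10.7 ]), array([0.03, 0.01, 0.04]))
```

{"fn": "step_arm", "kwargs": {"deltas": [[[0, 0, -1.0], [0, 0, 0]], [[0, 0, -3.0], [0, 0, 0]], [[0, 0, -6.0], [0, 0, 0]], [[0, 0, -9.0], [0, 0, 0]], [[0, 0, -11.0], [0, 0, 0]]]}}

```text
time_s: 20.72
tool_pos: [0.5309, -0.197, 0.1557]
tcp_rot: [3.139, 0.0, 1.184]
contact_force: [1.0, -0.2, -0.4]
gripper_width: 0.243
grasp_force: 58.8
```

{"fn": "step_arm", "kwargs": {"deltas": [[[0.6, -0.2, 0], [0, 0, 0]], [[2.2, -0.7, 0], [0, 0, 0]], [[4.2, -1.4, 0], [0, 0, 0]], [[6.4, -2.1, 0], [0, 0, 0]], [[8.6, -2.8, 0], [0, 0, 0]]]}}

```text
time_s: 21.13
tool_pos: [0.5361, -0.1053, 0.1521]
tcp_rot: [-3.14, -0.0, 1.183]
contact_force: [-0.1, -0.2, 0.2]
gripper_width: 0.246
grasp_force: 58.8
```

{"fn": "step_arm", "kwargs": {"deltas": [[[2.2, -0.7, 0], [0, 0, 0]], [[4.4, -1.4, 0], [0, 0, 0]], [[6.6, -2.1, 0], [0, 0, 0]], [[8.8, -2.8, 0], [0, 0, 0]], [[10.9, -3.5, 0], [0, 0, 0]]]}}

```text
time_s: 21.55
tool_pos: [0.5447, 0.0093, 0.152]
tcp_rot: [-3.14, 0.0, 1.184]
contact_force: [0.1, -0.9, -0.2]
gripper_width: 0.241
grasp_force: 58.8
```

{"fn": "step_arm", "kwargs": {"deltas": [[[2.2, -0.7, 0], [0, 0, 0]], [[4.4, -1.4, 0], [0, 0, 0]], [[6.6, -2.1, 0], [0, 0, 0]], [[8.8, -2.8, 0], [0, 0, 0]], [[10.9, -3.5, 0], [0, 0, 0]]]}}

```text
time_s: 21.97
tool_pos: [0.5533, 0.1233, 0.152]
tcp_rot: [-3.14, 0.001, 1.184]
contact_force: [0.7, -0.0, 0.2]
gripper_width: 0.243
grasp_force: 58.8
```

{"fn": "step_arm", "kwargs": {"deltas": [[[2.2, -0.8, 0], [0, 0, 0]], [[4.4, -1.6, 0], [0, 0, 0]], [[6.8, -2.4, 0], [0, 0, 0]], [[8.2, -2.8, 0], [0, 0, 0]], [[8.9, -3.0, 0], [0, 0, 0]]]}}

```text
time_s: 22.38
tool_pos: [0.5593, 0.2175, 0.1521]
tcp_rot: [-3.14, 0.0, 1.186]
contact_force: [0.4, 0.3, -0.2]
gripper_width: 0.242
grasp_force: 58.8
```

{"fn": "step_arm", "kwargs": {"deltas": [[[0, 0, 0], [0, 0, 0]], [[0, 0, 0], [0, 0, 0]], [[0, 0, 0], [0, 0, 0]], [[0, 0, 0], [0, 0, 0]]]}}

```text
time_s: 22.72
tool_pos: [0.56, 0.2144, 0.1527]
tcp_rot: [-3.141, 0.0, 1.183]
contact_force: [-0.1, 0.7, -0.4]
gripper_width: 0.244
grasp_force: 58.8
```

```bash
python3 - <<'E'
from h import *
s=state();print(s['tool_pos'],np.degrees(s['tcp_rot']),s['gripper_width'],s['grasp_force'])
print(go(.5595,.2160,.0432))
snap('wrist','wr7.png')
E
```

```text
[0.55997833 0.21435086 0.15273768] [-1.79993553e+02  2.54319785e-02  6.77662024e+01] 0.24419855768450502 58.82361969910562
(array([ 0.14, -0.11, 10.95]), array([-0.01,  0.03, -0.03]))
```

View pics/wr7.png

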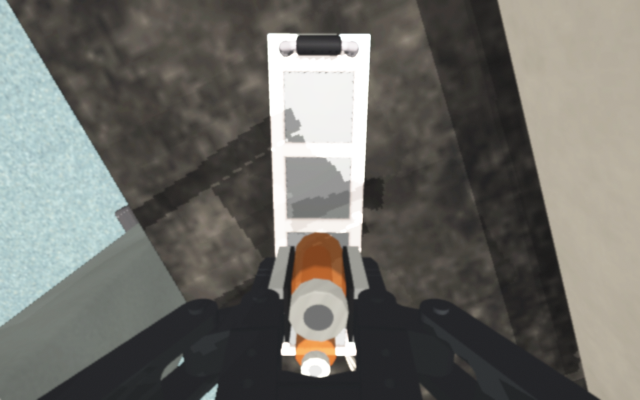

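The short vial is held upright with its cap at (318,310). The target recess, second from the handle, is at v 157–218 and empty; the last one at v 72–142 is also empty. Lowering.

{"fn": "step_arm", "kwargs": {"deltas": [[[0.1, -0.1, 2.0], [0, 0, 0]], [[0.1, -0.1, 4.0], [0, 0, 0]], [[0.1, -0.1, 6.0], [0, 0, 0]], [[0.1, -0.1, 7.5], [0, 0, 0]], [[0.1, -0.1, 8.0], [0, 0, 0]]]}}

```text
time_s: 23.18
tool_pos: [0.5579, 0.2157, 0.0704]
tcp_rot: [-3.138, 0.002, 1.183]
contact_force: [0.5, 0.2, -0.6]
gripper_width: 0.244
grasp_force: 58.8
```

{"fn": "step_arm", "kwargs": {"deltas": [[[0, 0, 1.0], [0, 0, 0]], [[0, 0, 1.8], [0, 0, 0]], [[0, 0, 2.3], [0, 0, 0]], [[0, 0, 2.6], [0, 0, 0]], [[0, 0, 2.7], [0, 0, 0]]]}}

```text
time_s: 23.6
tool_pos: [0.5594, 0.2168, 0.0456]
tcp_rot: [-3.142, 0.0, 1.184]
contact_force: [0.8, 0.4, -0.8]
gripper_width: 0.247
grasp_force: 58.8
```

{"fn": "step_arm", "kwargs": {"deltas": [[[0, 0, 0], [0, 0, 0]], [[0, 0, 0.1], [0, 0, 0]], [[0, 0, 0.2], [0, 0, 0]], [[0, 0, 0.2], [0, 0, 0]], [[0, 0, 0.2], [0, 0, 0]]]}}

```text
time_s: 24.02
tool_pos: [0.5594, 0.2169, 0.044]
tcp_rot: [3.141, -0.0, 1.184]
contact_force: [0.5, -0.2, -0.6]
gripper_width: 0.242
grasp_force: 58.8
```

```bash
python3 - <<'E'
from h import *
s=state();print(s['tool_pos'],s['gripper_width'],s['contact_force'])
print(go(.5595,.2160,.0432)); print(go(.5076,-.2530,.16))
E
```

```text
[0.55941979 0.21693158 0.04400399] 0.24237914988782924 [ 0.52362499 -0.20578539 -0.55326425]
(array([-0.08,  0.04,  0.08]), array([ 0.01, -0.01,  0.05]))
(array([-45.48,  12.92, -11.6 ]), array([ 0.01, -0.01,  0.05]))
```

{"fn": "step_arm", "kwargs": {"deltas": [[[0, 0, 0.05], [0, 0, 0]], [[0, 0, 0.1], [0, 0, 0]], [[0, 0, 0.1], [0, 0, 0]], [[0, 0, 0.1], [0, 0, 0]]]}}

```text
time_s: 24.35
tool_pos: [0.5595, 0.2169, 0.0431]
tcp_rot: [3.141, -0.0, 1.184]
contact_force: [-1.6, -0.0, 3.6]
gripper_width: 0.243
grasp_force: 59.2
```

{"fn": "step_arm", "kwargs": {"deltas": [[[0, 0, 0], [0, 0, 0]], [[0, 0, 0], [0, 0, 0]], [[0, 0, 0], [0, 0, 0]]], "claw": 160}}

```text
time_s: 24.6
tool_pos: [0.5593, 0.2168, 0.0426]
tcp_rot: [-3.141, 0.0, 1.184]
contact_force: [-0.6, -1.4, 0.2]
gripper_width: 0.377
grasp_force: 0.0
```

{"fn": "step_arm", "kwargs": {"deltas": [[[0, 0, 0], [0, 0, 0]], [[0, 0, 0], [0, 0, 0]], [[0, 0, 0], [0, 0, 0]], [[0, 0, 0], [0, 0, 0]], [[0, 0, 0], [0, 0, 0]]], "claw": 0}}

```text
time_s: 25.02
tool_pos: [0.5594, 0.2169, 0.0428]
tcp_rot: [-3.142, 0.0, 1.184]
contact_force: [-0.5, 0.8, -0.5]
gripper_width: 0.998
grasp_force: 0.0
```

{"fn": "step_arm", "kwargs": {"deltas": [[[0, 0, -1.0], [0, 0, 0]], [[0, 0, -3.0], [0, 0, 0]], [[0, 0, -6.0], [0, 0, 0]], [[0, 0, -9.0], [0, 0, 0]], [[0, 0, -11.5], [0, 0, 0]]]}}

```text
time_s: 25.43
tool_pos: [0.5597, 0.217, 0.1606]
tcp_rot: [3.14, -0.001, 1.184]
contact_force: [-0.2, 0.4, 0.2]
gripper_width: 0.997
grasp_force: 0.0
```

{"fn": "step_arm", "kwargs": {"deltas": [[[-0.8, 0.2, 0], [0, 0, 0]], [[-2.8, 0.8, 0], [0, 0, 0]], [[-5.4, 1.5, 0], [0, 0, 0]], [[-8.0, 2.3, 0], [0, 0, 0]], [[-10.6, 3.0, 0], [0, 0, 0]]]}}

```text
time_s: 25.85
tool_pos: [0.5467, 0.1063, 0.1581]
tcp_rot: [3.141, 0.0, 1.185]
contact_force: [0.8, -0.1, 0.6]
gripper_width: 1.003
grasp_force: 0.0
```

{"fn": "step_arm", "kwargs": {"deltas": [[[-2.6, 0.7, 0], [0, 0, 0]], [[-5.2, 1.5, 0], [0, 0, 0]], [[-7.8, 2.2, 0], [0, 0, 0]], [[-10.4, 3.0, 0], [0, 0, 0]], [[-12.8, 3.6, 0], [0, 0, 0]]]}}

```text
time_s: 26.27
tool_pos: [0.5318, -0.0264, 0.1581]
tcp_rot: [3.141, 0.0, 1.184]
contact_force: [0.1, 0.7, 1.2]
gripper_width: 1.002
grasp_force: 0.0
```

{"fn": "step_arm", "kwargs": {"deltas": [[[-2.6, 0.7, 0], [0, 0, 0]], [[-5.2, 1.5, 0], [0, 0, 0]], [[-7.8, 2.2, 0], [0, 0, 0]], [[-10.4, 3.0, 0], [0, 0, 0]], [[-12.8, 3.6, 0], [0, 0, 0]]]}}

```text
time_s: 26.68
tool_pos: [0.5168, -0.1586, 0.1581]
tcp_rot: [3.141, 0.0, 1.184]
contact_force: [-0.0, 0.9, -0.8]
gripper_width: 1.0
grasp_force: 0.0
```

{"fn": "step_arm", "kwargs": {"deltas": [[[-2.6, 0.7, 0], [0, 0, 0]], [[-5.2, 1.5, 0], [0, 0, 0]], [[-7.2, 2.1, 0], [0, 0, 0]], [[-8.6, 2.5, 0], [0, 0, 0]], [[-9.3, 2.7, 0], [0, 0, 0]]]}}

```text
time_s: 27.1
tool_pos: [0.5068, -0.2551, 0.1579]
tcp_rot: [3.141, 0.0, 1.182]
contact_force: [-0.4, -1.0, -0.2]
gripper_width: 1.0
grasp_force: 0.0
```

{"fn": "step_arm", "kwargs": {"deltas": [[[0, 0, 0], [0, 0, 0]], [[0, 0, 0], [0, 0, 0]], [[0, 0, 0], [0, 0, 0]], [[0, 0, 0], [0, 0, 0]]]}}

```text
time_s: 27.43
tool_pos: [0.5074, -0.2518, 0.1578]
tcp_rot: [-3.141, -0.0, 1.186]
contact_force: [-1.0, 0.2, 0.5]
gripper_width: 0.994
grasp_force: 0.0
```

```bash
python3 - <<'E'
from h import *
s=state();print(s['tool_pos'],np.degrees(s['tcp_rot']),s['gripper_width'])
t=snap('top');print('wide now',cap(t,.067,(.5169,.1027)),'tall',cap(t,.081,(.539,.158)),'short',cap(t,.059,(.562,.213)))
print('slim',cap(snap('wrist'),.067,(.5074,-.2529)))
print(go(.5076,-.253,.045))
E
```

```text
[ 0.50736174 -0.2518454   0.15782127] [-1.79979816e+02 -2.13528181e-02  6.79245284e+01] 0.993592700352221
wide now (np.int64(38), array([0.5156, 0.1028, 0.067 ]), (np.float64(314.0), np.float64(223.0))) tall (np.int64(40), array([0.5393, 0.1585, 0.081 ]), (np.float64(294.0), np.float64(214.0))) short (np.int64(39), array([0.5616, 0.2141, 0.059 ]), (np.float64(275.0), np.float64(207.0)))
slim (np.int64(371), array([ 0.5074, -0.2532,  0.067 ]), (np.float64(321.0), np.float64(215.0)))
(array([-0.08,  0.05, 11.29]), array([-0.01, -0.01,  0.12]))
```

{"fn": "step_arm", "kwargs": {"deltas": [[[-0.1, 0, 2.5], [0, 0, 0]], [[-0.1, 0, 5.5], [0, 0, 0]], [[-0.1, 0, 8.5], [0, 0, 0]], [[-0.1, 0, 10.2], [0, 0, 0]], [[-0.1, 0, 10.7], [0, 0, 0]]]}}

```text
time_s: 27.95
tool_pos: [0.5051, -0.2521, 0.0476]
tcp_rot: [-3.136, -0.002, 1.185]
contact_force: [-0.6, 0.7, 0.1]
gripper_width: 1.002
grasp_force: 0.0
```

{"fn": "step_arm", "kwargs": {"deltas": [[[0, 0, 0.3], [0, 0, 0]], [[0, 0, 0.5], [0, 0, 0]], [[0, 0, 0.6], [0, 0, 0]], [[0, 0, 0.6], [0, 0, 0]], [[0, 0, 0.6], [0, 0, 0]]]}}

```text
time_s: 28.37
tool_pos: [0.5075, -0.2545, 0.046]
tcp_rot: [3.14, 0.001, 1.184]
contact_force: [0.9, 0.1, -0.2]
gripper_width: 1.0
grasp_force: 0.0
```

{"fn": "step_arm", "kwargs": {"deltas": [[[0, 0, 0], [0, 0, 0]], [[0, 0, 0], [0, 0, 0]], [[0, 0, 0], [0, 0, 0]], [[0, 0, 0], [0, 0, 0]], [[0, 0, 0], [0, 0, 0]]], "claw": 255}}

```text
time_s: 28.78
tool_pos: [0.5069, -0.2542, 0.0449]
tcp_rot: [3.141, 0.0, 1.184]
contact_force: [0.7, -0.7, 0.1]
gripper_width: 0.299
grasp_force: 0.0
```

{"fn": "step_arm", "kwargs": {"deltas": [[[0, 0, 0], [0, 0, 0]], [[0, 0, 0], [0, 0, 0]], [[0, 0, 0], [0, 0, 0]], [[0, 0, 0], [0, 0, 0]], [[0, 0, 0], [0, 0, 0]]]}}

```text
time_s: 29.2
tool_pos: [0.5069, -0.2541, 0.0449]
tcp_rot: [3.142, 0.0, 1.184]
contact_force: [-1.1, 0.7, 2.8]
gripper_width: 0.153
grasp_force: 58.5
```

```bash
python3 - <<'E'
from h import *
s=state();print(s['tool_pos'],np.degrees(s['tcp_rot']),s['gripper_width'],s['grasp_force'],s['contact_force'])
print(go(.5826,.2714,.155))
E
```

```text
[ 0.50688321 -0.25411804  0.04494671] [1.79996335e+02 3.42910025e-03 6.78464607e+01] 0.15250030543802623 58.51220643846318 [-1.13926412  0.65547545  2.80975002]
(array([ 51.53, -12.8 , -11.01]), array([0.  , 0.  , 0.05]))
```

{"fn": "step_arm", "kwargs": {"deltas": [[[0, 0, -1.0], [0, 0, 0]], [[0, 0, -3.0], [0, 0, 0]], [[0, 0, -6.0], [0, 0, 0]], [[0, 0, -9.0], [0, 0, 0]], [[0, 0, -11.0], [0, 0, 0]]]}}

```text
time_s: 29.62
tool_pos: [0.5076, -0.2546, 0.158]
tcp_rot: [3.139, 0.001, 1.184]
contact_force: [0.4, -0.4, -0.8]
gripper_width: 0.155
grasp_force: 58.4
```

{"fn": "step_arm", "kwargs": {"deltas": [[[0.6, -0.1, 0], [0, 0, 0]], [[2.2, -0.5, 0], [0, 0, 0]], [[4.2, -1.0, 0], [0, 0, 0]], [[6.4, -1.6, 0], [0, 0, 0]], [[8.6, -2.1, 0], [0, 0, 0]]]}}

```text
time_s: 30.03
tool_pos: [0.5193, -0.1653, 0.1543]
tcp_rot: [-3.14, -0.0, 1.183]
contact_force: [0.0, 0.8, -0.8]
gripper_width: 0.151
grasp_force: 58.5
```

{"fn": "step_arm", "kwargs": {"deltas": [[[2.2, -0.5, 0], [0, 0, 0]], [[4.4, -1.1, 0], [0, 0, 0]], [[6.6, -1.6, 0], [0, 0, 0]], [[8.8, -2.2, 0], [0, 0, 0]], [[11.0, -2.7, 0], [0, 0, 0]]]}}

```text
time_s: 30.45
tool_pos: [0.5357, -0.0529, 0.1543]
tcp_rot: [-3.14, -0.0, 1.184]
contact_force: [-0.4, 0.9, 0.4]
gripper_width: 0.159
grasp_force: 58.5
```

{"fn": "step_arm", "kwargs": {"deltas": [[[2.2, -0.5, 0], [0, 0, 0]], [[4.4, -1.1, 0], [0, 0, 0]], [[6.6, -1.6, 0], [0, 0, 0]], [[8.8, -2.2, 0], [0, 0, 0]], [[11.0, -2.7, 0], [0, 0, 0]]]}}

```text
time_s: 30.87
tool_pos: [0.5521, 0.0591, 0.1542]
tcp_rot: [-3.14, 0.0, 1.184]
contact_force: [0.6, 0.0, -1.2]
gripper_width: 0.151
grasp_force: 58.5
```

{"fn": "step_arm", "kwargs": {"deltas": [[[2.2, -0.5, 0], [0, 0, 0]], [[4.4, -1.1, 0], [0, 0, 0]], [[6.6, -1.6, 0], [0, 0, 0]], [[8.8, -2.2, 0], [0, 0, 0]], [[11.0, -2.7, 0], [0, 0, 0]]]}}

```text
time_s: 31.28
tool_pos: [0.5686, 0.171, 0.1541]
tcp_rot: [-3.14, 0.001, 1.184]
contact_force: [0.2, -0.3, 0.2]
gripper_width: 0.155
grasp_force: 58.5
```

{"fn": "step_arm", "kwargs": {"deltas": [[[2.2, -0.6, 0], [0, 0, 0]], [[4.4, -1.1, 0], [0, 0, 0]], [[7.0, -1.8, 0], [0, 0, 0]], [[9.0, -2.3, 0], [0, 0, 0]], [[9.9, -2.6, 0], [0, 0, 0]]]}}

```text
time_s: 31.7
tool_pos: [0.582, 0.2739, 0.154]
tcp_rot: [-3.141, -0.0, 1.186]
contact_force: [0.4, -0.1, -0.1]
gripper_width: 0.155
grasp_force: 58.5
```

{"fn": "step_arm", "kwargs": {"deltas": [[[0, 0, 0], [0, 0, 0]], [[0, 0, 0], [0, 0, 0]], [[0, 0, 0], [0, 0, 0]], [[0, 0, 0], [0, 0, 0]]]}}

```text
time_s: 32.03
tool_pos: [0.5825, 0.2698, 0.1547]
tcp_rot: [-3.141, 0.001, 1.183]
contact_force: [-0.3, -0.3, -0.5]
gripper_width: 0.155
grasp_force: 58.5
```

```bash
python3 - <<'E'
from h import *
s=state();print(s['tool_pos'],np.degrees(s['tcp_rot']),s['gripper_width'],s['grasp_force'])
print(go(.5826,.2714,.045))
snap('wrist','wr8.png')
E
```

```text
[0.58245786 0.26980547 0.15472476] [-1.79985460e+02  3.81936648e-02  6.77733078e+01] 0.15482060543106302 58.47752357600257
(array([ 0.16, -0.04, 10.97]), array([-0.01,  0.04, -0.03]))
```

View pics/wr8.png

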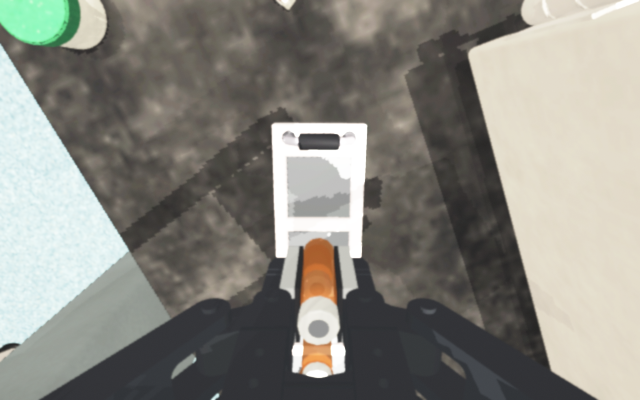

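The slim vial is held upright with its cap at (318,322). The target recess, nearest the white handle, is at v 157–218 and empty. Lowering.

{"fn": "step_arm", "kwargs": {"deltas": [[[0.1, 0, 2.0], [0, 0, 0]], [[0.1, 0, 4.0], [0, 0, 0]], [[0.1, 0, 6.0], [0, 0, 0]], [[0.1, 0, 7.5], [0, 0, 0]], [[0.1, 0, 8.0], [0, 0, 0]]]}}

```text
time_s: 32.5
tool_pos: [0.5814, 0.2706, 0.0722]
tcp_rot: [-3.138, 0.003, 1.183]
contact_force: [-0.6, -0.0, -0.8]
gripper_width: 0.155
grasp_force: 58.5
```

{"fn": "step_arm", "kwargs": {"deltas": [[[0, 0, 1.0], [0, 0, 0]], [[0, 0, 1.8], [0, 0, 0]], [[0, 0, 2.3], [0, 0, 0]], [[0, 0, 2.6], [0, 0, 0]], [[0, 0, 2.7], [0, 0, 0]]]}}

```text
time_s: 32.92
tool_pos: [0.5829, 0.272, 0.0476]
tcp_rot: [-3.142, 0.0, 1.184]
contact_force: [-0.1, 0.2, -0.7]
gripper_width: 0.155
grasp_force: 58.5
```

{"fn": "step_arm", "kwargs": {"deltas": [[[0, 0, 0], [0, 0, 0]], [[0, 0, 0.1], [0, 0, 0]], [[0, 0, 0.2], [0, 0, 0]], [[0, 0, 0.2], [0, 0, 0]], [[0, 0, 0.2], [0, 0, 0]]]}}

```text
time_s: 33.33
tool_pos: [0.583, 0.2721, 0.046]
tcp_rot: [3.141, -0.0, 1.184]
contact_force: [-0.4, -0.4, -0.3]
gripper_width: 0.151
grasp_force: 58.5
```

```bash
python3 - <<'E'
from h import *
s=state();print(s['tool_pos'],s['gripper_width'],s['contact_force'])
print(go(.5826,.2714,.045))
E
```

```text
[0.58300029 0.27213011 0.0460082 ] 0.15107736104074032 [-0.43732774 -0.35094628 -0.27363048]
(array([-0.08, -0.01,  0.1 ]), array([ 0.01, -0.01,  0.05]))
```

{"fn": "step_arm", "kwargs": {"deltas": [[[0, 0, 0.05], [0, 0, 0]], [[0, 0, 0.1], [0, 0, 0]], [[0, 0, 0.1], [0, 0, 0]], [[0, 0, 0.1], [0, 0, 0]]]}}

```text
time_s: 33.67
tool_pos: [0.583, 0.2721, 0.045]
tcp_rot: [3.141, -0.0, 1.184]
contact_force: [-0.1, 0.3, 1.0]
gripper_width: 0.154
grasp_force: 58.7
```

{"fn": "step_arm", "kwargs": {"deltas": [[[0, 0, 0], [0, 0, 0]], [[0, 0, 0], [0, 0, 0]], [[0, 0, 0], [0, 0, 0]]], "claw": 190}}

```text
time_s: 33.92
tool_pos: [0.5829, 0.272, 0.0447]
tcp_rot: [-3.142, 0.0, 1.184]
contact_force: [-1.1, -0.2, -0.1]
gripper_width: 0.256
grasp_force: 0.0
```

{"fn": "step_arm", "kwargs": {"deltas": [[[0, 0, 0], [0, 0, 0]], [[0, 0, 0], [0, 0, 0]], [[0, 0, 0], [0, 0, 0]], [[0, 0, 0], [0, 0, 0]], [[0, 0, 0], [0, 0, 0]]], "claw": 0}}

```text
time_s: 34.33
tool_pos: [0.5829, 0.2721, 0.0448]
tcp_rot: [-3.142, 0.0, 1.184]
contact_force: [-0.1, -0.1, 0.0]
gripper_width: 0.942
grasp_force: 0.0
```

{"fn": "step_arm", "kwargs": {"deltas": [[[0, 0, -1.0], [0, 0, 0]], [[0, 0, -3.0], [0, 0, 0]], [[0, 0, -6.0], [0, 0, 0]], [[0, 0, -9.0], [0, 0, 0]], [[0, 0, -11.5], [0, 0, 0]]]}}

```text
time_s: 34.75
tool_pos: [0.5833, 0.2722, 0.1627]
tcp_rot: [3.14, -0.001, 1.184]
contact_force: [0.8, -0.4, -0.0]
gripper_width: 0.999
grasp_force: 0.0
```

{"fn": "step_arm", "kwargs": {"deltas": [[[-1, -1.5, 0], [0, 0, 0]], [[-3, -4, 0], [0, 0, 0]], [[-5.5, -6.5, 0], [0, 0, 0]], [[-8, -9, 0], [0, 0, 0]], [[-10, -11, 0], [0, 0, 0]]]}}

```text
time_s: 35.17
tool_pos: [0.4408, 0.2202, 0.1603]
tcp_rot: [-3.141, 0.0, 1.185]
contact_force: [-0.2, -0.2, -0.2]
gripper_width: 0.997
grasp_force: 0.0
```

{"fn": "step_arm", "kwargs": {"deltas": [[[-2.2, -2, 0], [0, 0, 0]], [[-4.4, -4, 0], [0, 0, 0]], [[-6.6, -6, 0], [0, 0, 0]], [[-8.2, -7.5, 0], [0, 0, 0]], [[-9, -8, 0], [0, 0, 0]]]}}

```text
time_s: 35.58
tool_pos: [0.3322, 0.1671, 0.1601]
tcp_rot: [-3.141, 0.001, 1.184]
contact_force: [-0.1, 0.3, -0.7]
gripper_width: 1.0
grasp_force: 0.0
```

{"fn": "step_arm", "kwargs": {"deltas": [[[0, 0, 0], [0, 0, 0]], [[0, 0, 0], [0, 0, 0]], [[0, 0, 0], [0, 0, 0]], [[0, 0, 0], [0, 0, 0]]]}}

```text
time_s: 35.92
tool_pos: [0.3369, 0.1681, 0.1601]
tcp_rot: [3.141, -0.001, 1.184]
contact_force: [-0.3, -1.1, 0.4]
gripper_width: 1.001
grasp_force: 0.0
```

```bash
python3 - <<'E'
from h import *
s=state();print(s['time_s'],s['tool_pos'])
t=snap('top','top9.png');print('wide',cap(t,.067,(.5169,.1027)),'tall',cap(t,.081,(.539,.158)),'short',cap(t,.059,(.562,.213)),'slim',cap(t,.067,(.585,.269)))
c=snap('scene')['pixels']
cv2.imwrite('pics/end.png',np.vstack([cv2.resize(t['pixels'][150:250,180:470],(800,276)),cv2.resize(c[110:320,220:450],(355,324)) if 0 else cv2.copyMakeBorder(cv2.resize(c[110:320,220:450],(355,324)),0,0,0,445,0)]))
E
```

```text
35.9167 [0.33685003 0.16812015 0.16011667]
wide (np.int64(38), array([0.5152, 0.1035, 0.067 ]), (np.float64(314.0), np.float64(223.0))) tall (np.int64(40), array([0.5395, 0.1584, 0.081 ]), (np.float64(294.0), np.float64(214.0))) short (np.int64(37), array([0.5621, 0.2138, 0.059 ]), (np.float64(275.0), np.float64(206.0))) slim (np.int64(17), array([0.5848, 0.268 , 0.067 ]), (np.float64(256.0), np.float64(198.0)))
```

View pics/end.png

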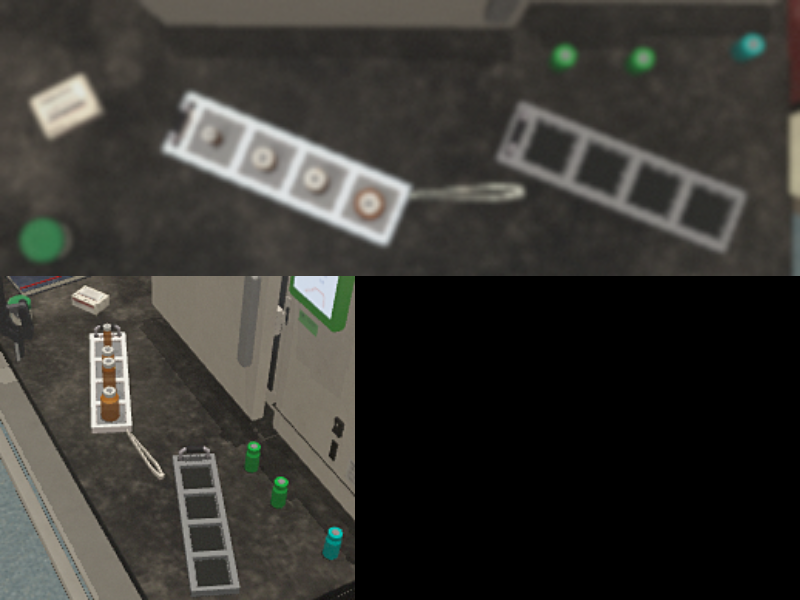

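All four vials stand upright in the white rack. From its handle the crop shows slim (210,135), short (263,158), tall (315,179) and wide (369,204), and the tweezers, jar and carton have not moved.

```bash
python3 -c "from cell import hand_in; print(hand_in())"
```

```text
the job is handed in; nothing more can be done
None
```

The four amber vials stand upright in the white rack in reverse order (from its handle: slim, short, tall, wide), the tweezers, jar and carton were not moved, and the job was handed in at about 36 s of the 128 s allowed.

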